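# Change over the jaws in a turning fixture with a left-hand clamp nut

## Robot

A 7-joint arm with a two-finger parallel gripper is mounted at the origin on a cart in front of the work surface, level with it; the furniture and walls round the work are solid. World frame = base frame: x ahead of the robot, y to its left, z up, the work surface at z = 0. Lengths are in m, angles in rad, forces in N, time in s.
With the tool pointing down it reaches from about 0.425 to 0.875 m from the base axis. Payload 8.4 kg.
Tool frame: the origin (TCP) lies at the very end of the fingers, on their centre line; the grasp point (between the pads) lies r.tcp_to_grasp behind it (r.tcp_to_grasp is the distance from the TCP to the grasp point, in m); x points along the fingers, z is the direction in which the jaws open and shut, and the axes are right-handed (so a half turn about x gives the same grasp; the last joint's range is limited). The gripper opens to 87 mm and grips with 3 to 60 N. Pads are 19 mm wide; open, the fingers measure 117 mm over their backs; the gripper's body (75 mm by 190 mm) begins 51 mm behind the grasp point.
Start: joints at [-1.345, 0.333, 0.04, 1.465, -0.013, 1.343, -0.059], TCP at [0.207, 0.616, 0.223] pointing down, gripper open.
Joint ranges: [-2.58, 2.58], [-0.38, 2.09], [-1.3, 1.39], [0.25, 2.4], [-1.5, 4.64], [0.08, 2.09], [-2.65, 2.65]. Speed limits (rad/s): [2.22, 2.22, 2.79, 2.79, 3.14, 3.14, 3.14].

## Interface

Orientations are given as a unit quaternion [w, x, y, z].
In Python, from rig import r, eyes gives the robot as it stands.
- The arm moves only by the shell command python3 -m creep 'ROWS' [FORCE]. ROWS is JSON, a list of rows, each a list of 7 numbers: the shift along the tool's x, y, z in cm, then the turn, a rotation vector about the tool's x, y, z in rad, then the closure, from -1 (fully open) to 1 (shut). In form: [[dx, dy, dz, rx, ry, rz, claw], ...]. A call has 1 to 5 rows; each row is the pose to reach, as a shift and turn from the pose commanded when the call began, along the tool's axes at that moment; what a row does not reach only later rows make up. A row lasts 1/12 s, in which the tool goes at most 41.7 mm and 7.16 degrees, less where a joint would pass 70% of its speed; a pose out of reach is approached as far as the arm can. A call with a gripper value outside its range is refused whole. The fingers move at their own pace and stop on an object; FORCE is the grip in N (left out, the last holds). Time passes only in rows, so rows that repeat a pose let the fingers close. It gives the time, the measured TCP pose, the force and the opening at its end, in the units of the state.
- r.state(): the state, without advancing time (a new reading comes with each control period).
- eyes.camera(name): name is "scene" or "top" or "wrist"; returns a dict with "pixels" (480x640x3 uint8, red, green, blue), "fx", "fy", "cx", "cy" (pixels), "R" (3x3) and "t" (3): a world point X has camera coordinates R X + t. Camera axes: x right, y down, z forward; pixel columns grow to the right and rows downward; lengths in m; the calibration is good to about 2 mm. A picture is of the moment at which its call begins. There is no depth.
- r.finish_job(): hands the job in, once; it reports no verdict.
Trained networks look in the newest picture that a camera, given by its name, has taken for a name from the list of things; names that differ only in an ending like _2 or _b are one class to them, and where a whole thing is asked for, a point or a joint stands for the part that bears it (a point fixed in the world has none). Each returns a list of dicts, best first, with "conf" (0 to 1); they miss things now and then, are a little off and sometimes report something else, mostly with a low value. They report only what shows in the picture. A call takes as long as a camera call.
- eyes.outline_of(name, camera): "region" (480x640 bool, what is visible of it) and "uv" ([column, row] in pixels, amid what is visible of it).
- eyes.mark_of(name, camera): "uv" ([column, row] in pixels: a listed point, or the origin of a listed thing).
The state is a dict: "time": time; "qpos": joint angles; "dq": joint speeds; "effort": joint torques, N m; "tool_pos": TCP position; "eef_rot": TCP orientation; "wrist_force": force on the tool from outside, world axes, zero at the start; "wrist_torque": the same for the moment, N m; "opening": finger opening in m.
Only numpy, scipy, OpenCV 4.12 (cv2) and the standard library are available. Lean on these libraries where they do the work, as an engineer would, in place of code of your own. Each camera call takes 0.05 s, during which the arm holds its last target. There are 200 camera calls.

## Task

Change over the jaws in the turning fixture. Its knurled clamp nut has a left-hand thread, because the fixture runs in reverse: loosen it until the clamp plate is clear of the jaws (never drag a finished jaw out while it is still clamped), slide out every finished, stepped jaw and lay it in the shallow tray, then slide each plain blank lying on the bench into a free slot, under the clamp plate and fully home against the hub. When all the blanks are in, tighten the nut again so that the plate clamps them all; do not disturb the collets standing behind.

Things in the scene. Friction and masses are not known exactly. Their poses are not given: they have to be found in the camera images.
- fixture: Three-station turning fixture on the bench, immovable: round dark steel base 160 mm across, 16 mm thick, origin at the centre of its underside, z up. On its axis: a hub of 18 mm radius (the stop for the jaws), above it the round clamp plate, on top the knurled clamp nut and a stud end up to 82 mm. Three guide slots run out from the hub: slot 1 along +x, slots 2 and 3 at +120 and +240 degrees.
- clamp_nut (a joint): Angle of the clamp nut, rad. LEFT-HAND thread: the angle grows as the nut is turned CLOCKWISE seen from above, which loosens it; anticlockwise tightens. -1.4 = tight end stop, 3.2 = loose end stop; starts tight at -1.1 to -0.8. Nut and plate rise 7 mm a turn (1.1 mm per rad). Stiffness about 0.12 N m; it stays where it is left.
- nut_grip (a point): Point on the nut's axis at half its height, 60 mm above the bench at 0 rad. The nut is a dark knurled steel cylinder 44 mm across, 26 mm high, with a groove round it; its underside is 3 mm above the clamp plate's top. It can be gripped at any yaw.
- clamp_plate: Round steel clamp plate, 34 mm radius, 8 mm thick, origin at the centre of its underside; moves up and down with the nut. At a nut angle of 0 it just touches the tops of jaws in the slots; below, spring washers press it on them (about 22 N in all at -1.4); above, there is a gap (about 3 mm at 2.7 rad).
- tray: Shallow sheet-steel tray with black rubber liner, fixed, 140 x 110 mm (x, y), rim 11.5 mm high, liner top 5 mm above the bench; origin at the centre of its underside.
- station_1: Guide slot 1 of the fixture: origin on the fixture's axis at the height of the slot floor (16 mm above the bench), x points outwards along the slot, z up. Two rails 8 mm high (with a thin cap to 10 mm) and 8 mm thick stand 24 mm apart from x = 24 to 50 mm; a jaw is 20 mm wide. The clamp plate overhangs the slot to x = 34 mm.
- home_1 (a point): Point on the floor of guide slot 1, at x = 53.5 mm, where a jaw's origin is when the jaw is fully home (inner end against the hub, some 16 mm of it under the clamp plate, outer end at x = 88 mm).
- station_2: Guide slot 2 of the fixture: origin on the fixture's axis at the height of the slot floor (16 mm above the bench), x points outwards along the slot, z up. Two rails 8 mm high (with a thin cap to 10 mm) and 8 mm thick stand 24 mm apart from x = 24 to 50 mm; a jaw is 20 mm wide. The clamp plate overhangs the slot to x = 34 mm.
- home_2 (a point): Point on the floor of guide slot 2, at x = 53.5 mm, where a jaw's origin is when the jaw is fully home (inner end against the hub, some 16 mm of it under the clamp plate, outer end at x = 88 mm).
- station_3: Guide slot 3 of the fixture: origin on the fixture's axis at the height of the slot floor (16 mm above the bench), x points outwards along the slot, z up. Two rails 8 mm high (with a thin cap to 10 mm) and 8 mm thick stand 24 mm apart from x = 24 to 50 mm; a jaw is 20 mm wide. The clamp plate overhangs the slot to x = 34 mm.
- home_3 (a point): Point on the floor of guide slot 3, at x = 53.5 mm, where a jaw's origin is when the jaw is fully home (inner end against the hub, some 16 mm of it under the clamp plate, outer end at x = 88 mm).
- finished_1: Finished aluminium jaw, 70 x 20 x 20 mm, told by its step: the last 13 mm at the +x end are only 10 mm high; lies level; origin at the middle of the 70 x 20 x 20 mm block; x runs along its length, z up (+x end outwards in its slot). One or two of the three are present, clamped in slot 1; 60 to 105 g.
- finished_2: Finished aluminium jaw, 70 x 20 x 20 mm, told by its step: the last 13 mm at the +x end are only 10 mm high; lies level; origin at the middle of the 70 x 20 x 20 mm block; x runs along its length, z up (+x end outwards in its slot). One or two of the three are present, clamped in slot 2; 60 to 105 g.
- finished_3: Finished aluminium jaw, 70 x 20 x 20 mm, told by its step: the last 13 mm at the +x end are only 10 mm high; lies level; origin at the middle of the 70 x 20 x 20 mm block; x runs along its length, z up (+x end outwards in its slot). One or two of the three are present, clamped in slot 3; 60 to 105 g.
- blank_1: Plain aluminium jaw blank, 70 x 20 x 20 mm without a step, both ends alike; lies level; origin at the middle of the 70 x 20 x 20 mm block; x runs along its length, z up. Two or three of the three are present, on the bench to the left and in front of the fixture; 60 to 105 g.
- blank_2: Plain aluminium jaw blank, 70 x 20 x 20 mm without a step, both ends alike; lies level; origin at the middle of the 70 x 20 x 20 mm block; x runs along its length, z up. Two or three of the three are present, on the bench to the left and in front of the fixture; 60 to 105 g.
- blank_3: Plain aluminium jaw blank, 70 x 20 x 20 mm without a step, both ends alike; lies level; origin at the middle of the 70 x 20 x 20 mm block; x runs along its length, z up. Two or three of the three are present, on the bench to the left and in front of the fixture; 60 to 105 g.
- collet_1: Steel collet, 26 mm across, 35 mm high, standing behind the fixture; bystander, origin at the centre of its underside.
- collet_2: Steel collet, 26 mm across, 35 mm high, standing behind the fixture; bystander, origin at the centre of its underside.

How it is judged:
By the outcome, as a careful person would: the job done as asked, in the order asked, and still so for the second after the job is handed in, with the robot touching nothing.
Of finished_1, finished_2, finished_3 only 1 to 2 are there at a start; the rules pass over those that are not, and their reading is None.
Of blank_1, blank_2, blank_3 only 2 to 3 are there at a start; the rules pass over those that are not, and their reading is None.
At some moment in a run one of blank_1, blank_2, blank_3 may be knocked a few centimetres aside while the robot is not near it.
Once in a run the grip may slacken for a moment while it holds something.
It also fails if it takes over 210 s, if anything falls off the work surface, if the arm or the gripper's body presses on something with over 40 N, if the wrist force passes 120 N, or if a joint passes its speed limit or range.

## Working session

There is one attempt and no reset: what is moved stays moved. The work goes in short steps, Python scripts to look and compute and a shell command to move; the robot and the scene stay as the last step left them, time stands still between calls to the robot, and variables do not carry over. Pictures are saved under pics/ and viewed, about 12 in all and at most 16, crops included, and the job is handed in when it is done.

```bash
ls; mkdir -p pics
cat > h.py <<'E'
from rig import r, eyes
import numpy as np, cv2
from scipy.spatial.transform import Rotation as Ro
def rot(q): return Ro.from_quat([q[1],q[2],q[3],q[0]]).as_matrix()
def ray(c,uv,z):
    "world point at height z seen at pixel uv"
    d=c["R"].T@np.array([(uv[0]-c["cx"])/c["fx"],(uv[1]-c["cy"])/c["fy"],1.]); o=-c["R"].T@c["t"]
    return o+d*(z-o[2])/d[2]
def proj(c,X):
    p=c["R"]@np.asarray(X,float)+c["t"]; return np.array([c["fx"]*p[0]/p[2]+c["cx"],c["fy"]*p[1]/p[2]+c["cy"]])
def save(c,n): cv2.imwrite("pics/"+n,c["pixels"][:,:,::-1])
def st():
    s=r.state(); print("t",round(s["time"],2),"pos",np.round(s["tool_pos"],4),"open",round(s["opening"],4),"F",np.round(s["wrist_force"],1)); return s
E
python3 - <<'E'
from h import *
s=st(); print(np.round(rot(s["eef_rot"]),3), r.tcp_to_grasp)
for n in ["top","scene"]:
    c=eyes.camera(n); save(c,n+"0.png"); print(n,"cam at",np.round(-c["R"].T@c["t"],3),c["fx"])
    for k,z in [("fixture",0),("nut_grip",.059),("tray",0),("home_1",.016),("finished_1",.026),("blank_1",.01),("collet_1",0)]:
        for d in eyes.mark_of(k,n): print(k,round(d["conf"],2),np.round(d["uv"]),np.round(ray(c,d["uv"],z),4))
E
```

```text
pics
t 0.0 pos [0.2073 0.6156 0.2217] open 0.0873 F [ 0.9  0.7 -0.6]
[[-0.    -0.948  0.319]
 [-0.002  0.319  0.948]
 [-1.    -0.    -0.002]] 0.0187
top cam at [0.406 0.157 0.918] 494.92955319938926
fixture 0.93 [323. 260.] [0.547  0.1507 0.    ]
nut_grip 0.84 [322. 256.] [0.5457 0.1523 0.059 ]
nut_grip 0.56 [307. 285.] [0.4961 0.181  0.059 ]
tray 0.6 [425. 203.] [ 0.6527 -0.0488  0.    ]
tray 0.28 [299. 175.] [0.716 0.193 0.   ]
home_1 0.55 [310. 286.] [0.498  0.1753 0.016 ]
home_1 0.49 [351. 260.] [0.544  0.1002 0.016 ]
home_1 0.42 [307. 236.] [0.5916 0.1787 0.016 ]
finished_1 0.9 [305. 282.] [0.5049 0.1845 0.026 ]
blank_1 0.88 [220. 284.] [0.5065 0.3419 0.01  ]
blank_1 0.67 [262. 345.] [0.3947 0.265  0.01  ]
blank_1 0.56 [213. 230.] [0.6096 0.3553 0.01  ]
collet_1 0.63 [337. 154.] [0.7559 0.1178 0.    ]
collet_1 0.58 [300. 172.] [0.7224 0.1913 0.    ]
collet_1 0.34 [307. 239.] [0.5889 0.18   0.    ]
scene cam at [ 0.075 -0.205  0.788] 589.4209206954425
fixture 0.64 [315. 270.] [0.5467 0.1492 0.    ]
nut_grip 0.73 [309. 248.] [0.5429 0.155  0.059 ]
tray 0.61 [449. 283.] [ 0.6464 -0.048   0.    ]
tray 0.6 [339. 275.] [0.5593 0.1096 0.    ]
home_1 0.76 [338. 274.] [0.5503 0.1056 0.016 ]
home_1 0.53 [284. 274.] [0.5027 0.1795 0.016 ]
home_1 0.45 [207. 230.] [0.5036 0.3466 0.016 ]
finished_1 0.55 [280. 273.] [0.4953 0.1809 0.026 ]
blank_1 0.87 [243. 196.] [0.6069 0.3502 0.01  ]
blank_1 0.7 [204. 300.] [0.3946 0.257  0.01  ]
blank_1 0.55 [208. 228.] [0.511  0.3528 0.01  ]
collet_1 0.76 [394. 205.] [0.7471 0.1117 0.    ]
collet_1 0.69 [354. 197.] [0.7253 0.1838 0.    ]
```

View pics/top0.png

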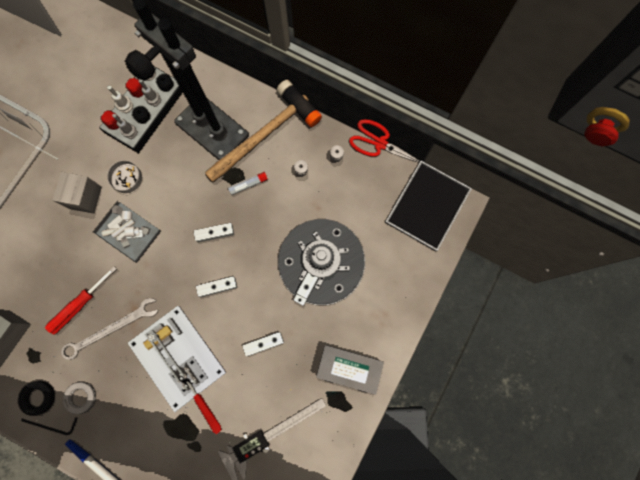

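View pics/scene0.png

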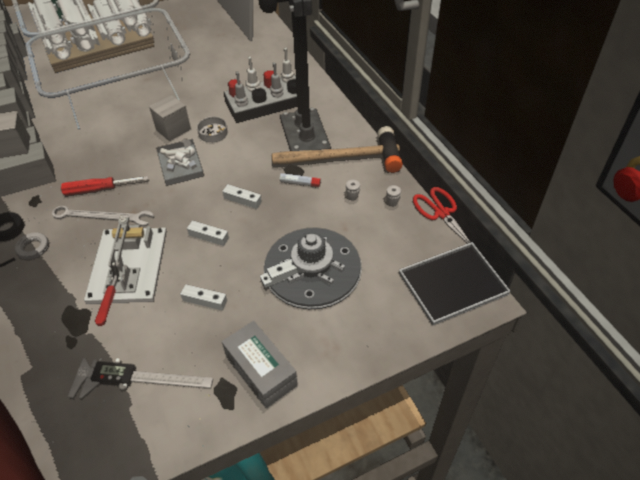

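```bash
cat >> h.py <<'E'
from scipy.optimize import minimize
def hullmask(c,P):
    p=np.array([proj(c,X) for X in P]); m=np.zeros((480*4,640*4),np.uint8)
    cv2.fillConvexPoly(m,cv2.convexHull(((p+.5)*4).astype(np.int32)),1)
    return cv2.resize(m.astype(np.float32),(640,480),interpolation=cv2.INTER_AREA)
def box(x,y,a,L,W,z0,z1,x0=None):
    x0=-L/2 if x0 is None else x0
    return [(x+u*np.cos(a)-v*np.sin(a),y+u*np.sin(a)+v*np.cos(a),z) for u in (x0,x0+L) for v in (-W/2,W/2) for z in (z0,z1)]
def fitbox(views,p0,L,W,z0,z1,x0=None):
    "views: list of (camera, region); pose (x,y,yaw) of a box whose silhouette matches"
    def cost(p):
        t=0
        for c,m in views:
            h=hullmask(c,box(*p,L,W,z0,z1,x0)); t+=1-np.minimum(h,m).sum()/np.maximum(h,m).sum()
        return t/len(views)
    best=None
    for da in (np.linspace(0,np.pi,7)[:-1] if len(p0)==2 else [0]):
        q=np.array([*p0,da]) if len(p0)==2 else np.array(p0)
        s=minimize(cost,q,method="Nelder-Mead",options=dict(initial_simplex=[q,q+[.008,0,0],q+[0,.008,0],q+[0,0,.2]],xatol=1e-4,fatol=1e-4))
        if best is None or s.fun<best.fun: best=s
    return np.round(best.x,4),round(1-best.fun,3)
def near(c,name,cam,xy,z):
    ds=[(np.linalg.norm(ray(c,d["uv"],z)[:2]-xy),d) for d in eyes.outline_of(name,cam)]
    ds=[d for e,d in sorted(ds,key=lambda t:t[0]) if e<.04]
    return ds[0]["region"].astype(np.float32) if ds else None
E
python3 - <<'E'
from h import *
C={n:eyes.camera(n) for n in("top","scene")}
D={(k,n):eyes.outline_of(k,n) for k in("blank_1","tray","finished_1") for n in C}
def go(k,xy,z,dims,x0=None,a=None):
    for use in (["top"],["scene"],["top","scene"]):
        v=[]
        for n in use:
            ds=sorted(D[k,n],key=lambda d:np.linalg.norm(ray(C[n],d["uv"],z)[:2]-xy))
            if ds and np.linalg.norm(ray(C[n],ds[0]["uv"],z)[:2]-xy)<.04: v.append((C[n],ds[0]["region"].astype(np.float32)))
        if v: print(k,use,fitbox(v,(*xy,) if a is None else (*xy,a),*dims,x0))
for xy in [(.508,.347),(.395,.261),(.608,.353)]: go("blank_1",xy,.01,(.07,.02,0,.02))
go("tray",(.65,-.048),0,(.14,.11,0,.0115))
go("finished_1",(.4985,.18),.026,(.041,.02,.016,.036),a=2.56)
E
```

```text
blank_1 ['top'] (array([ 0.5028,  0.3475, -1.3475]), np.float64(0.934))
blank_1 ['scene'] (array([0.5046, 0.3462, 1.7663]), np.float64(0.944))
blank_1 ['top', 'scene'] (array([0.5035, 0.3471, 1.7986]), np.float64(0.918))
blank_1 ['top'] (array([0.3976, 0.2638, 1.8674]), np.float64(0.87))
blank_1 ['scene'] (array([0.3989, 0.2611, 1.8661]), np.float64(0.91))
blank_1 ['top', 'scene'] (array([ 0.3982,  0.2626, -1.2687]), np.float64(0.879))
blank_1 ['top'] (array([0.6043, 0.3543, 1.7574]), np.float64(0.947))
blank_1 ['scene'] (array([0.6061, 0.3524, 1.7651]), np.float64(0.938))
blank_1 ['top', 'scene'] (array([0.6049, 0.3536, 1.7565]), np.float64(0.923))
tray ['top'] (array([ 0.6468, -0.0524, -0.5617]), np.float64(0.978))
tray ['scene'] (array([ 0.6493, -0.054 , -0.5517]), np.float64(0.977))
tray ['top', 'scene'] (array([ 0.6482, -0.0531, -0.5599]), np.float64(0.967))
finished_1 ['top'] (array([0.4975, 0.1824, 2.6353]), np.float64(0.754))
finished_1 ['scene'] (array([0.5   , 0.1804, 2.7108]), np.float64(0.736))
finished_1 ['top', 'scene'] (array([0.4975, 0.1821, 2.6665]), np.float64(0.736))
```

```bash
cat >> h.py <<'E'
def plan(x,y,z,yaw=None,half=True):
    "shift (cm, tool axes) and turn (rad, tool x) from the measured pose to a TCP pose, tool down; yaw = world angle of tool z"
    s=st(); R=rot(s["eef_rot"]); d=R.T@(np.array([x,y,z])-s["tool_pos"])*100; w=np.arctan2(R[1,2],R[0,2])
    a=0 if yaw is None else -((yaw-w+np.pi)%(2*np.pi)-np.pi)
    if half: a=(a+np.pi/2)%np.pi-np.pi/2
    D=Ro.from_matrix(R.T@np.array([[0,-np.sin(w-a),np.cos(w-a)],[0,np.cos(w-a),np.sin(w-a)],[-1,0,0]])).as_rotvec() if 0 else None
    tilt=R.T@np.cross(R[:,0],[0,0,-1])
    print("shift cm",np.round(d,2),"len",round(np.linalg.norm(d),2),"yaw",round(w,3),"rx",round(a,3),"tilt rv",np.round(tilt,3),"q7",round(s["qpos"][6],3))
E
python3 -m creep '[[0,-3.1,-2.2,0,0,0,-1],[0,-6.3,-4.4,0,0,0,-1],[0,-9.4,-6.6,0,0,0,-1],[0,-12.6,-8.9,0,0,0,-1],[0,-15.7,-11.1,0,0,0,-1]]' 20
python3 -m creep '[[0,-3.1,-2.2,0,0,0,-1],[0,-6.3,-4.4,0,0,0,-1],[0,-9.4,-6.6,0,0,0,-1],[0,-12.6,-8.9,0,0,0,-1],[0,-15.7,-11.1,0,0,0,-1]]'
python3 -c "
from h import *
plan(.546,.150,.2)"
python3 -m creep '[[0,0,0,-0.12,0,0,-1],[0,0,0,-0.24,0,0,-1],[0,0,0,-0.36,0,0,-1],[0,0,0,-0.48,0,0,-1],[0,0,0,-0.6,0,0,-1]]'
python3 -c "
from h import *
plan(.546,.150,.2); print(np.round(r.state()['qpos'],3))"
```

```text
time: 1.62
tool_pos: [0.3218, 0.4589, 0.2227]
eef_rot: [0.574, -0.412, 0.574, 0.413]
wrist_force: [0.3, -0.1, 0.6]
opening: 0.0874
time: 2.03
tool_pos: [0.4351, 0.3035, 0.2229]
eef_rot: [0.575, -0.412, 0.574, 0.413]
wrist_force: [0.6, 0.4, -0.6]
opening: 0.0871
t 2.03 pos [0.4351 0.3035 0.2229] open 0.0871 F [ 0.6  0.4 -0.6]
shift cm [  2.29 -15.41 -11.01] len 19.08 yaw 1.246 rx 0.0 tilt rv [-0.     0.001  0.   ] q7 0.576
time: 2.45
tool_pos: [0.4342, 0.3053, 0.2227]
eef_rot: [0.425, -0.565, 0.425, 0.565]
wrist_force: [0.4, 0.4, 0.2]
opening: 0.087
t 2.45 pos [0.4342 0.3053 0.2227] open 0.087 F [0.4 0.4 0.2]
shift cm [  2.27  -6.44 -18.02] len 19.27 yaw 1.852 rx 0.0 tilt rv [0. 0. 0.] q7 1.176
[-0.925  0.087  0.244  1.765 -0.022  1.292  1.176]
```

```bash
python3 -m creep '[[0.4,-1.3,-3.6,-0.12,0,0,-1],[0.9,-2.6,-7.2,-0.24,0,0,-1],[1.3,-3.9,-10.8,-0.36,0,0,-1],[1.8,-5.2,-14.4,-0.48,0,0,-1],[2.2,-6.4,-18.0,-0.6,0,0,-1]]'
python3 -m creep '[[0,0,0,-0.07,0,0,-1],[0,0,0,-0.14,0,0,-1],[0,0,0,-0.14,0,0,-1]]'
python3 - <<'E'
from h import *
plan(.546,.150,.2)
c=eyes.camera("wrist"); save(c,"w1.png"); print(np.round(-c["R"].T@c["t"],3),np.round(c["R"],2),c["fx"])
for k,z in [("fixture",0),("nut_grip",.059),("home_1",.016),("finished_1",.026)]:
    for d in eyes.mark_of(k,"wrist"): print(k,round(d["conf"],2),np.round(d["uv"]),np.round(ray(c,d["uv"],z),4))
E
```

```text
time: 2.87
tool_pos: [0.5395, 0.1572, 0.2018]
eef_rot: [-0.256, 0.659, -0.255, -0.659]
wrist_force: [1.0, 0.3, -0.6]
opening: 0.0871
time: 3.12
tool_pos: [0.539, 0.1579, 0.2017]
eef_rot: [0.21, -0.675, 0.21, 0.675]
wrist_force: [-0.3, 0.8, 1.2]
opening: 0.087
t 3.12 pos [0.539  0.1579 0.2017] open 0.087 F [-0.3  0.8  1.2]
shift cm [ 0.17  0.25 -1.02] len 1.07 yaw 2.538 rx 0.0 tilt rv [ 0.  0. -0.] q7 2.228
[0.494 0.093 0.364] [[-0.82  0.57 -0.  ]
 [ 0.54  0.79  0.29]
 [ 0.16  0.24 -0.96]] 383.16825267113495
fixture 0.71 [311. 203.] [0.5437 0.1541 0.    ]
nut_grip 0.95 [308. 218.] [0.545  0.1528 0.059 ]
home_1 0.78 [365. 203.] [0.5002 0.1789 0.016 ]
home_1 0.68 [310. 203.] [0.542  0.1504 0.016 ]
home_1 0.55 [286. 253.] [0.5892 0.1778 0.016 ]
finished_1 0.63 [365. 205.] [0.5008 0.1783 0.026 ]
```

View pics/w1.png

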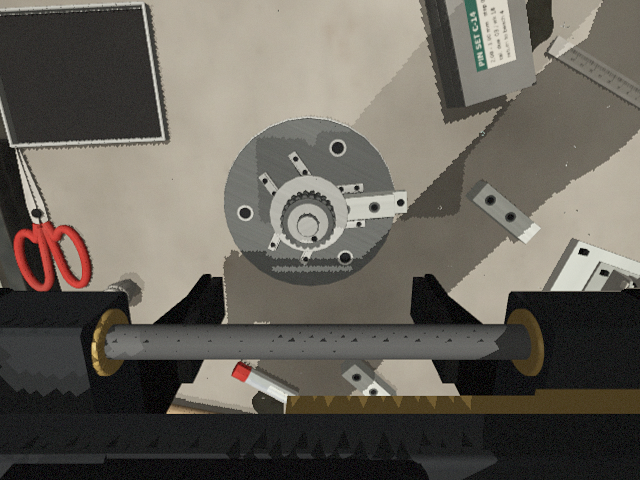

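```bash
cat >> h.py <<'E'
def fitdisc(c,m,p0,rad=.08,z1=.016):
    t=np.linspace(0,2*np.pi,60)
    f=lambda p:(lambda h:1-np.minimum(h,m).sum()/np.maximum(h,m).sum())(hullmask(c,[(p[0]+rad*np.cos(u),p[1]+rad*np.sin(u),z) for u in t for z in (0,z1)]))
    q=np.array(p0); s=minimize(f,q,method="Nelder-Mead",options=dict(initial_simplex=[q,q+[.006,0],q+[0,.006]],xatol=1e-4,fatol=1e-4)); return np.round(s.x,4),round(1-s.fun,3)
E
python3 - <<'E'
from h import *
for n in("wrist","top","scene"):
    c=eyes.camera(n)
    for d in eyes.outline_of("fixture",n)[:1]:
        m=d["region"].astype(np.uint8); print(n,d["conf"],m.sum())
        h=np.zeros_like(m); cs=np.vstack(cv2.findContours(m,0,1)[0]); cv2.fillConvexPoly(h,cv2.convexHull(cs),1)
        print(fitdisc(c,h.astype(np.float32),(.5455,.152)))
    for d in eyes.mark_of("home_1",n): print("home",round(d["conf"],2),np.round(ray(c,d["uv"],.016),4))
plan(.5455,.152,.12); plan(.5455,.152,.047)
E
```

```text
wrist 0.55 21600
(array([0.5447, 0.1524]), np.float64(0.989))
home 0.81 [0.5901 0.1814 0.016 ]
home 0.69 [0.4973 0.1786 0.016 ]
scene 0.96 5941
(array([0.5471, 0.1525]), np.float64(0.982))
home 0.64 [0.4996 0.1772 0.016 ]
home 0.36 [ 0.632  -0.0559  0.016 ]
t 3.82 pos [0.5387 0.1586 0.2018] open 0.0873 F [-0.2 -0.1 -0.5]
shift cm [ 8.18  0.16 -0.94] len 8.23 yaw 2.536 rx 0.0 tilt rv [-0.  0. -0.] q7 2.224
t 3.82 pos [0.5387 0.1586 0.2018] open 0.0873 F [-0.2 -0.1 -0.5]
shift cm [15.48  0.16 -0.94] len 15.5 yaw 2.536 rx 0.0 tilt rv [-0.  0. -0.] q7 2.224
```

```bash
python3 -m creep '[[3.2,0,-0.5,0,0,0,-1],[6.4,0.1,-0.9,0,0,0,-1],[9.6,0.1,-0.9,0,0,0,-1],[12.5,0.1,-0.9,0,0,0,-1],[14.5,0.1,-0.9,0,0,0,-1]]'
python3 -m creep '[[0.5,0,0,0,0,0,-1],[0.9,0,0,0,0,0,-1],[0.9,0,0,0,0,0,0],[0.9,0,0,0,0,0,1],[0.9,0,0,0,0,0,1]]' 25
python3 -m creep '[[0,0,0,0,0,0,1],[0,0,0,0,0,0,1],[0,0,0,0,0,0,1],[0,0,0,0,0,0,1],[0,0,0,0,0,0,1]]' 25
python3 -c "
from h import *
plan(.546,.1525,.047); s=r.state(); R=rot(s['eef_rot']); print('F tool',R.T@s['wrist_force'],s['wrist_torque'])"
```

```text
time: 4.23
tool_pos: [0.5443, 0.1522, 0.054]
eef_rot: [0.21, -0.674, 0.211, 0.676]
wrist_force: [-0.2, 0.4, -0.0]
opening: 0.0872
time: 4.65
tool_pos: [0.5466, 0.153, 0.0493]
eef_rot: [-0.211, 0.676, -0.21, -0.674]
wrist_force: [0.2, 0.3, 0.4]
opening: 0.0744
time: 5.07
tool_pos: [0.5453, 0.153, 0.0479]
eef_rot: [0.211, -0.675, 0.211, 0.675]
wrist_force: [0.4, -0.9, 3.4]
opening: 0.0434
t 5.07 pos [0.5453 0.153  0.0479] open 0.0434 F [ 0.4 -0.9  3.4]
shift cm [ 0.09  0.   -0.09] len 0.13 yaw 2.537 rx 0.0 tilt rv [-0.     0.001  0.   ] q7 2.295
F tool [-3.40631132  0.53997902 -0.88481846] [-0.32241771  0.03344405 -0.03244132]
```

```bash
python3 -m creep '[[0,0,0,0.12,0,0,1],[-0.02,0,0,0.24,0,0,1],[-0.03,0,0,0.36,0,0,1],[-0.05,0,0,0.48,0,0,1],[-0.06,0,0,0.6,0,0,1]]' 45
python3 -m creep '[[0,0,0,0.12,0,0,1],[-0.02,0,0,0.24,0,0,1],[-0.04,0,0,0.36,0,0,1],[-0.05,0,0,0.48,0,0,1],[-0.07,0,0,0.6,0,0,1]]'
python3 - <<'E'
from h import *
plan(.546,.1525,.047); s=r.state(); R=rot(s['eef_rot']); print('F tool',R.T@s['wrist_force'],R.T@s['wrist_torque'])
E
```

```text
time: 5.48
tool_pos: [0.5451, 0.1532, 0.0485]
eef_rot: [0.402, -0.581, 0.402, 0.582]
wrist_force: [-3.2, 1.9, 3.6]
opening: 0.0435
time: 5.9
tool_pos: [0.545, 0.1536, 0.0492]
eef_rot: [0.556, -0.436, 0.556, 0.437]
wrist_force: [-2.4, 2.1, 2.1]
opening: 0.0433
t 5.9 pos [0.545  0.1536 0.0492] open 0.0433 F [-2.4  2.1  2.1]
shift cm [ 0.22 -0.12 -0.08] len 0.26 yaw 1.332 rx 0.0 tilt rv [-0.     0.001 -0.001] q7 1.171
F tool [-2.1338768   2.82741847  1.48961827] [-0.14780835 -0.28501169  0.71472348]
```

```bash
python3 -m creep '[[0,0,0,0.12,0,0,1],[-0.02,0,0,0.24,0,0,1],[-0.04,0,0,0.36,0,0,1],[-0.05,0,0,0.48,0,0,1],[-0.07,0,0,0.6,0,0,1]]'
python3 -m creep '[[0,0,0,0.12,0,0,1],[-0.02,0,0,0.24,0,0,1],[-0.04,0,0,0.36,0,0,1],[-0.05,0,0,0.48,0,0,1],[-0.07,0,0,0.6,0,0,1]]'
python3 -m creep '[[0,0,0,0.12,0,0,1],[-0.02,0,0,0.24,0,0,1],[-0.04,0,0,0.36,0,0,1],[-0.05,0,0,0.48,0,0,1],[-0.07,0,0,0.6,0,0,1]]'
python3 -m creep '[[0,0,0,0.12,0,0,1],[-0.02,0,0,0.24,0,0,1],[-0.04,0,0,0.36,0,0,1],[-0.05,0,0,0.48,0,0,1],[-0.07,0,0,0.6,0,0,1]]'
python3 -m creep '[[0,0,0,0.1,0,0,1],[-0.02,0,0,0.2,0,0,1],[-0.03,0,0,0.28,0,0,1],[-0.03,0,0,0.28,0,0,1]]'
python3 - <<'E'
from h import *
plan(.546,.1525,.047); s=r.state(); R=rot(s['eef_rot']); print('F tool',R.T@s['wrist_force'],R.T@s['wrist_torque'])
E
```

```text
time: 6.32
tool_pos: [0.5451, 0.1538, 0.0499]
eef_rot: [0.66, -0.253, 0.66, 0.253]
wrist_force: [-2.3, 3.2, 0.5]
opening: 0.0432
time: 6.73
tool_pos: [0.5454, 0.154, 0.0506]
eef_rot: [0.706, -0.046, 0.706, 0.047]
wrist_force: [0.2, 3.8, -1.4]
opening: 0.043
time: 7.15
tool_pos: [0.5458, 0.154, 0.0513]
eef_rot: [0.688, 0.165, 0.688, -0.163]
wrist_force: [1.3, 2.9, -2.4]
opening: 0.0434
time: 7.57
tool_pos: [0.546, 0.1538, 0.052]
eef_rot: [0.609, 0.361, 0.608, -0.359]
wrist_force: [2.0, 2.0, -4.0]
opening: 0.0432
time: 7.9
tool_pos: [0.5461, 0.1536, 0.0523]
eef_rot: [0.553, 0.441, 0.553, -0.441]
wrist_force: [1.9, 3.6, -0.0]
opening: 0.0432
t 7.9 pos [0.5461 0.1536 0.0523] open 0.0432 F [ 1.9  3.6 -0. ]
shift cm [ 0.53 -0.04  0.11] len 0.54 yaw -1.346 rx 0.0 tilt rv [-0.    -0.    -0.001] q7 -1.189
F tool [ 0.00377615  2.60020602 -3.07567069] [0.11792438 0.7703283  0.56516556]
```

```bash
python3 -m creep '[[0,0,0,0,0,0,0],[0,0,0,0,0,0,-0.6],[0,0,0,0,0,0,-1],[0,0,0,0,0,0,-1],[0,0,0,0,0,0,-1]]' 
python3 -m creep '[[0,0,0,0,0,0,-1],[-1.5,0,0,0,0,0,-1],[-4.5,0,0,0,0,0,-1],[-8,0,0,-0.12,0,0,-1],[-11,0,0,-0.24,0,0,-1]]' 
python3 -m creep '[[0,0,0,-0.12,0,0,-1],[0,0,0,-0.24,0,0,-1],[0,0,0,-0.36,0,0,-1],[0,0,0,-0.48,0,0,-1],[0,0,0,-0.6,0,0,-1]]'
python3 -m creep '[[0,0,0,-0.12,0,0,-1],[0,0,0,-0.24,0,0,-1],[0,0,0,-0.36,0,0,-1],[0,0,0,-0.48,0,0,-1],[0,0,0,-0.6,0,0,-1]]'
python3 -m creep '[[0,0,0,-0.12,0,0,-1],[0,0,0,-0.24,0,0,-1],[0,0,0,-0.36,0,0,-1],[0,0,0,-0.48,0,0,-1],[0,0,0,-0.6,0,0,-1]]'
python3 - <<'E'
from h import *
plan(.492,.1845,.16,1.047)
E
```

```text
time: 8.32
tool_pos: [0.5452, 0.1522, 0.0521]
eef_rot: [0.553, 0.44, 0.554, -0.44]
wrist_force: [-0.5, -0.1, -0.8]
opening: 0.0622
time: 8.73
tool_pos: [0.5457, 0.1517, 0.1647]
eef_rot: [0.603, 0.369, 0.603, -0.37]
wrist_force: [0.7, 0.9, -0.3]
opening: 0.0857
time: 9.15
tool_pos: [0.5457, 0.1522, 0.1633]
eef_rot: [0.685, 0.174, 0.685, -0.174]
wrist_force: [-0.0, 0.1, 0.6]
opening: 0.0868
time: 9.57
tool_pos: [0.5458, 0.152, 0.1633]
eef_rot: [0.706, -0.036, 0.706, 0.036]
wrist_force: [-0.4, -0.1, 0.9]
opening: 0.0869
time: 9.98
tool_pos: [0.5458, 0.1519, 0.1632]
eef_rot: [0.664, -0.243, 0.664, 0.243]
wrist_force: [0.0, -0.6, 0.5]
opening: 0.0872
t 9.98 pos [0.5458 0.1519 0.1632] open 0.0872 F [ 0.  -0.6  0.5]
shift cm [ 0.32  5.96 -2.01] len 6.29 yaw 0.702 rx -0.345 tilt rv [0.    0.    0.001] q7 0.54
```

```bash
python3 -m creep '[[0,2,-0.7,-0.12,0,0,-1],[0,4,-1.4,-0.24,0,0,-1],[0.2,6,-2,-0.345,0,0,-1],[0.2,6,-2,-0.345,0,0,-1],[0.2,6,-2,-0.345,0,0,-1]]'
python3 - <<'E'
from h import *
plan(.492,.1845,.16,1.047)
c=eyes.camera("wrist"); save(c,"w2.png")
for k,z in [("finished_1",.026),("home_1",.016),("nut_grip",.063),("clamp_plate",.039)]:
    for d in eyes.mark_of(k,"wrist"): print(k,round(d["conf"],2),np.round(d["uv"]),np.round(ray(c,d["uv"],z),4))
m=near(c,"finished_1","wrist",np.array([.4985,.18]),.026)
if m is not None: print(fitbox([(c,m)],(.4985,.18,2.618),.041,.02,.016,.036), fitbox([(c,m)],(.4985,.18,2.618),.048,.02,.016,.036))
E
```

```text
time: 10.4
tool_pos: [0.4914, 0.1862, 0.161]
eef_rot: [0.614, -0.352, 0.613, 0.352]
wrist_force: [0.3, -1.0, 0.7]
opening: 0.0869
t 10.4 pos [0.4914 0.1862 0.161 ] open 0.0869 F [ 0.3 -1.   0.7]
shift cm [ 0.1  -0.13 -0.11] len 0.2 yaw 1.042 rx -0.005 tilt rv [ 0.     0.001 -0.   ] q7 0.702
finished_1 0.63 [312. 232.] [0.4971 0.1779 0.026 ]
home_1 0.77 [264. 316.] [0.5461 0.099  0.016 ]
home_1 0.56 [368. 312.] [0.5893 0.1818 0.016 ]
nut_grip 0.76 [317. 315.] [0.5466 0.1535 0.063 ]
(array([0.5004, 0.1794, 2.6081]), np.float64(0.725)) (array([0.4972, 0.1811, 2.6062]), np.float64(0.823))
```

View pics/w2.png

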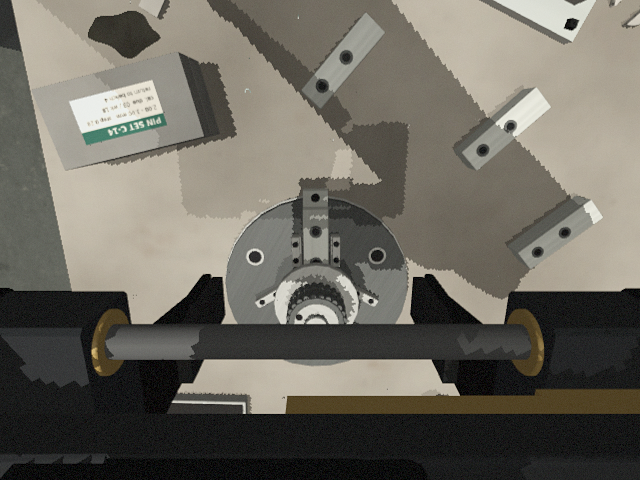

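```bash
python3 -m creep '[[3.5,-0.1,-0.1,0,0,0,-1],[7,-0.1,-0.1,0,0,0,-1],[10.5,-0.1,-0.1,0,0,0,-1],[13,-0.1,-0.1,0,0,0,-1],[14.1,-0.1,-0.1,0,0,0,-1]]' 
python3 -m creep '[[0,0,0,0,0,0,0],[0,0,0,0,0,0,1],[0,0,0,0,0,0,1],[0,0,0,0,0,0,1],[0,0,0,0,0,0,1]]' 12
python3 -m creep '[[0,0,0,0,0,0,1],[0,0,0,0,0,0,1],[0,0,0,0,0,0,1],[0,0,0,0,0,0,1],[0,0,0,0,0,0,1]]' 12
python3 - <<'E'
from h import *
plan(.4923,.1845,.0195,1.047); s=r.state(); R=rot(s['eef_rot']); print('F tool',R.T@s['wrist_force'],R.T@s['wrist_torque'])
E
```

```text
time: 11.12
tool_pos: [0.4904, 0.1831, 0.016]
eef_rot: [0.612, -0.352, 0.615, 0.351]
wrist_force: [-24.2, -10.2, 109.9]
opening: 0.0872
time: 11.53
tool_pos: [0.4925, 0.1847, 0.0197]
eef_rot: [0.614, -0.352, 0.613, 0.352]
wrist_force: [-0.3, 0.1, 0.7]
opening: 0.0612
time: 11.95
tool_pos: [0.492, 0.1845, 0.0192]
eef_rot: [0.613, -0.352, 0.613, 0.352]
wrist_force: [-0.4, 0.2, -0.3]
opening: 0.0283
t 11.95 pos [0.492  0.1845 0.0192] open 0.0283 F [-0.4  0.2 -0.3]
shift cm [-0.03 -0.02  0.01] len 0.04 yaw 1.041 rx -0.006 tilt rv [-0.  0. -0.] q7 0.86
F tool [ 0.3108059   0.48289461 -0.0280198 ] [-0.01014024  0.01431796  0.01199722]
```

```bash
python3 -m creep '[[0,0,0,0,0,0,1],[0,0,0,0,0,0,1],[0,0,0,0,0,0,1],[0,0,0,0,0,0,1],[0,0,0,0,0,0,1]]' 25
python3 -m creep '[[0,0.3,0,0,0,0,1],[0,0.6,0,0,0,0,1],[0,1,0,0,0,0,1]]' 35
python3 - <<'E'
from h import *
plan(.4923,.1845,.0195,1.047); s=r.state(); R=rot(s['eef_rot']); print('F tool',R.T@s['wrist_force'],R.T@s['wrist_torque'])
E
```

```text
time: 12.37
tool_pos: [0.492, 0.1845, 0.0192]
eef_rot: [0.613, -0.352, 0.613, 0.352]
wrist_force: [0.1, 0.0, 0.6]
opening: 0.0199
time: 12.62
tool_pos: [0.4833, 0.1895, 0.0192]
eef_rot: [0.613, -0.352, 0.613, 0.352]
wrist_force: [-0.5, -0.3, 1.4]
opening: 0.0199
t 12.62 pos [0.4833 0.1895 0.0192] open 0.0199 F [-0.5 -0.3  1.4]
shift cm [-0.03 -1.03  0.02] len 1.03 yaw 1.041 rx -0.006 tilt rv [-0. -0.  0.] q7 0.837
F tool [-1.40531119  0.30220858 -0.56228326] [ 0.01000916  0.01770317 -0.17332145]
```

```bash
python3 -m creep '[[0,0.5,0,0,0,0,1],[0,1.2,0,0,0,0,1],[0,1.9,0,0,0,0,1],[0,2.5,0,0,0,0,1],[0,2.8,0,0,0,0,1]]' 45
python3 -m creep '[[-1,0,0,0,0,0,1],[-3.5,0,0,0,0,0,1],[-7,0,0,0,0,0,1],[-10,0,0,0,0,0,1],[-11.5,0,0,0,0,0,1]]' 45
python3 - <<'E'
from h import *
plan(.641,-.0485,.135,1.01)
E
```

```text
time: 13.03
tool_pos: [0.4583, 0.2045, 0.0192]
eef_rot: [0.613, -0.352, 0.613, 0.352]
wrist_force: [-0.7, -0.5, -1.0]
opening: 0.02
time: 13.45
tool_pos: [0.4608, 0.2037, 0.1382]
eef_rot: [0.615, -0.351, 0.612, 0.352]
wrist_force: [0.2, 0.7, -0.9]
opening: 0.0197
t 13.45 pos [0.4608 0.2037 0.1382] open 0.0197 F [ 0.2  0.7 -0.9]
shift cm [  0.31 -28.3  -12.63] len 31.0 yaw 1.04 rx 0.03 tilt rv [-0.     0.004  0.001] q7 0.624
```

```bash
python3 -m creep '[[0,-2.5,-1.1,0,0,0,1],[0,-5.5,-2.5,0,0,0,1],[0,-8.7,-3.9,0,0,0,1],[0,-12,-5.3,0,0,0,1],[0,-15.2,-6.8,0,0,0,1]]'
python3 -m creep '[[0,-3.3,-1.5,0,0,0,1],[0,-6.6,-2.9,0,0,0,1],[0,-9.6,-4.3,0.03,0,0,1],[0,-12,-5.3,0.03,0,0,1],[0,-13.1,-5.8,0.03,0,0,1]]'
python3 -m creep '[[0,0,0,0,0,0,1],[0,0,0,0,0,0,1]]'
python3 - <<'E'
from h import *
plan(.641,-.0485,.0095,1.01)
c=eyes.camera("wrist"); save(c,"w3.png")
E
```

```text
time: 13.87
tool_pos: [0.5571, 0.067, 0.1351]
eef_rot: [0.614, -0.352, 0.613, 0.352]
wrist_force: [0.3, 0.8, -0.2]
opening: 0.0198
time: 14.28
tool_pos: [0.641, -0.0524, 0.1349]
eef_rot: [0.619, -0.342, 0.62, 0.34]
wrist_force: [-0.5, 0.2, -1.2]
opening: 0.0197
time: 14.45
tool_pos: [0.6397, -0.0488, 0.1344]
eef_rot: [0.619, -0.342, 0.619, 0.342]
wrist_force: [1.1, 0.3, -0.8]
opening: 0.0196
t 14.45 pos [ 0.6397 -0.0488  0.1344] open 0.0196 F [ 1.1  0.3 -0.8]
shift cm [12.49 -0.09  0.1 ] len 12.49 yaw 1.01 rx -0.0 tilt rv [ 0.    -0.001 -0.   ] q7 1.316
```

View pics/w3.png

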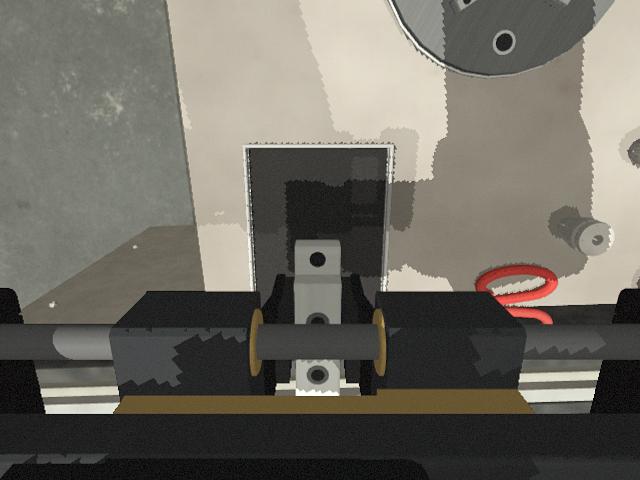

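```bash
python3 -m creep '[[2.5,0,0.1,0,0,0,1],[5.5,0,0.1,0,0,0,1],[8.2,0,0.1,0,0,0,1],[9.8,0,0.1,0,0,0,1],[10.6,0,0.1,0,0,0,1]]'
python3 -m creep '[[0.5,0,0,0,0,0,1],[1.0,0,0,0,0,0,1],[1.4,0,0,0,0,0,1],[1.7,0,0,0,0,0,1],[1.85,0,0,0,0,0,1]]'
python3 -m creep '[[0,0,0,0,0,0,1],[0,0,0,0,0,0,0.4],[0,0,0,0,0,0,0.2],[0,0,0,0,0,0,0.2],[0,0,0,0,0,0,0.2]]'
python3 -m creep '[[0,0,0,0,0,0,0.1],[-0.6,0,0,0,0,0,0.1],[-2,0,0,0,0,0,-0.2],[-5,0,0,0,0,0,-0.6],[-9,0,0,0,0,0,-1]]'
python3 - <<'E'
from h import *
plan(.5035,.3471,.15,.2)
for n in("top","scene"):
    c=eyes.camera(n)
    for d in eyes.mark_of("finished_1",n): print("fin",n,round(d["conf"],2),np.round(ray(c,d["uv"],.015),4))
    for d in eyes.mark_of("blank_1",n): print("blank",n,round(d["conf"],2),np.round(ray(c,d["uv"],.01),4))
E
```

```text
time: 14.92
tool_pos: [0.6385, -0.0447, 0.0259]
eef_rot: [0.617, -0.342, 0.619, 0.344]
wrist_force: [-0.8, -0.4, -0.8]
opening: 0.0195
time: 15.33
tool_pos: [0.6407, -0.047, 0.01]
eef_rot: [0.619, -0.343, 0.618, 0.343]
wrist_force: [-1.3, -0.6, -0.5]
opening: 0.0199
time: 15.75
tool_pos: [0.6406, -0.0472, 0.0099]
eef_rot: [0.619, -0.343, 0.619, 0.342]
wrist_force: [0.5, 0.7, 1.3]
opening: 0.0328
time: 16.17
tool_pos: [0.6387, -0.0471, 0.0994]
eef_rot: [0.617, -0.342, 0.62, 0.343]
wrist_force: [0.0, 0.4, 0.7]
opening: 0.052
t 16.17 pos [ 0.6387 -0.0471  0.0994] open 0.052 F [0.  0.4 0.7]
shift cm [-5.02 32.4  26.21] len 41.98 yaw 1.011 rx 0.811 tilt rv [-0.    -0.003 -0.003] q7 1.334
fin top 0.66 [ 0.6488 -0.0536  0.015 ]
blank top 0.97 [0.5061 0.346  0.01  ]
blank top 0.94 [0.3949 0.2616 0.01  ]
blank top 0.89 [0.5669 0.3447 0.01  ]
fin scene 0.9 [ 0.6503 -0.0508  0.015 ]
blank scene 0.82 [0.5131 0.3576 0.01  ]
blank scene 0.66 [0.5659 0.3424 0.01  ]
blank scene 0.59 [0.3909 0.2588 0.01  ]
```

Run:
```python
from h import *
C={n:eyes.camera(n) for n in("top","scene")}
for xy in [(.506,.347),(.566,.343)]:
    v=[(C[n],near(C[n],"blank_1",n,np.array(xy),.01)) for n in C]; v=[a for a in v if a[1] is not None]
    print(xy,len(v),fitbox(v,xy,.07,.02,0,.02))
plan(.563,.355,.15,.2)
```

```text
(0.506, 0.347) 2 (array([0.5035, 0.347 , 1.7979]), np.float64(0.92))
(0.566, 0.343) 2 (array([ 0.5667,  0.3475, -1.3919]), np.float64(0.927))
t 16.77 pos [ 0.6401 -0.0472  0.099 ] open 0.0864 F [0.3 0.3 0.3]
shift cm [-5.1  27.88 29.99] len 41.27 yaw 1.011 rx 0.811 tilt rv [ 0.    -0.001 -0.001] q7 1.336
```

```bash
python3 -m creep '[[-2.5,1.5,1.6,0.05,0,0,-1],[-5.1,3.5,3.8,0.15,0,0,-1],[-5.1,6.2,6.7,0.27,0,0,-1],[-5.1,8.8,9.5,0.39,0,0,-1],[-5.1,11.5,12.4,0.5,0,0,-1]]'
python3 - <<'E'
from h import *
plan(.565,.357,.15,.179)
E
```

```text
time: 17.18
tool_pos: [0.6085, 0.1202, 0.151]
eef_rot: [0.685, -0.176, 0.684, 0.177]
wrist_force: [0.5, 1.2, 0.1]
opening: 0.087
t 17.18 pos [0.6085 0.1202 0.151 ] open 0.087 F [0.5 1.2 0.1]
shift cm [ 0.11 22.83  7.64] len 24.08 yaw 0.504 rx 0.325 tilt rv [ 0.     0.001 -0.   ] q7 0.562
```

```bash
python3 -m creep '[[0,3.8,1.3,0.11,0,0,-1],[0,7.6,2.5,0.21,0,0,-0.5],[0,11.4,3.8,0.325,0,0,0],[0,15.2,5.1,0.325,0,0,0],[0,19,6.4,0.325,0,0,0]]'
python3 -m creep '[[0,2.3,2.5,0,0,0,0],[0,3.6,2.5,0,0,0,0],[0,3.6,2.5,0,0,0,0],[0,3.6,2.5,0,0,0,0]]'
python3 - <<'E'
from h import *
plan(.565,.357,.15,.179)
c=eyes.camera("wrist"); save(c,"w4.png")
for d in eyes.outline_of("blank_1","wrist"):
    xy=ray(c,d["uv"],.01)[:2]; m=d["region"].astype(np.float32); print(d["conf"],xy,m.sum(),fitbox([(c,m)],(*xy,1.77),.07,.02,0,.02))
E
```

```text
time: 17.6
tool_pos: [0.5707, 0.3181, 0.1504]
eef_rot: [0.704, -0.066, 0.704, 0.065]
wrist_force: [0.6, 0.4, -0.5]
opening: 0.0679
time: 17.93
tool_pos: [0.5894, 0.3553, 0.15]
eef_rot: [0.704, -0.066, 0.704, 0.065]
wrist_force: [-0.7, -0.6, 0.7]
opening: 0.0457
t 17.93 pos [0.5894 0.3553 0.15  ] open 0.0457 F [-0.7 -0.6  0.7]
shift cm [ 0.    0.62 -2.37] len 2.45 yaw 0.187 rx 0.008 tilt rv [-0.    -0.001  0.002] q7 -0.049
0.96 [0.56797911 0.34672287] 2272.0 (array([0.5669, 0.3463, 1.7585]), np.float64(0.958))
0.85 [0.39255963 0.26961465] 2238.0 (array([0.3982, 0.2605, 1.8713]), np.float64(0.693))
0.83 [0.50154853 0.3462811 ] 2783.0 (array([0.5035, 0.3454, 1.7985]), np.float64(0.97))
```

View pics/w4.png

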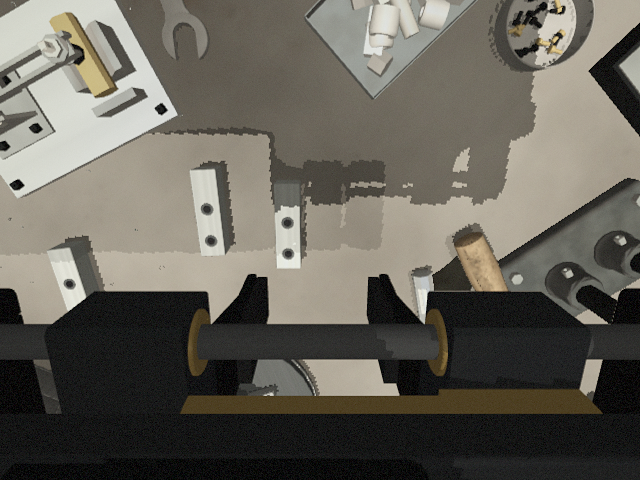

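```bash
python3 -m creep '[[0,0.6,-2.4,0,0,0,0.1],[3.5,0.6,-2.4,0,0,0,0.1],[7,0.6,-2.4,0,0,0,0.1],[9.8,0.6,-2.4,0,0,0,0.1],[11.4,0.6,-2.4,0,0,0,0.1]]'
python3 -m creep '[[0.8,0,0,0,0,0,0.1],[1.5,0,0,0,0,0,0.1],[2.1,0,0,0,0,0,0.1],[2.3,0,0,0,0,0,0.1],[2.3,0,0,0,0,0,0.1]]'
python3 - <<'E'
from h import *
plan(.565,.3566,.004,.186)
E
```

```text
time: 18.45
tool_pos: [0.5635, 0.355, 0.034]
eef_rot: [0.703, -0.065, 0.705, 0.065]
wrist_force: [-0.1, -0.6, -1.4]
opening: 0.0392
time: 18.87
tool_pos: [0.5653, 0.3575, 0.0142]
eef_rot: [0.704, -0.066, 0.704, 0.066]
wrist_force: [-0.0, 0.2, -0.6]
opening: 0.0387
t 18.87 pos [0.5653 0.3575 0.0142] open 0.0387 F [-0.   0.2 -0.6]
shift cm [ 1.02 -0.08 -0.04] len 1.03 yaw 0.186 rx 0.0 tilt rv [ 0.     0.001 -0.   ] q7 0.003
```

```bash
python3 -m creep '[[0.5,-0.1,0,0,0,0,0.1],[1.0,-0.1,0,0,0,0,0.1],[1.0,-0.1,0,0,0,0,1],[1.0,-0.1,0,0,0,0,1],[1.0,-0.1,0,0,0,0,1]]' 35
python3 -m creep '[[0,0,0,0,0,0,1],[0,0,0,0,0,0,1],[0,0,0,0,0,0,1],[-0.5,0,0,0,0,0,1],[-2,0,0,0,0,0,1]]' 45
python3 -m creep '[[-3,0,0,0,0,0,1],[-6.5,0,0,0,0,0,1],[-9.5,0,0,0,0,0,1],[-11,0,0,0,0,0,1],[-11,0,0,0,0,0,1]]' 45
python3 - <<'E'
from h import *
plan(.6214,.1959,.13,-1.056)
E
```

```text
time: 19.28
tool_pos: [0.565, 0.3565, 0.0038]
eef_rot: [0.704, -0.066, 0.704, 0.066]
wrist_force: [0.4, 0.8, 1.3]
opening: 0.0264
time: 19.7
tool_pos: [0.5636, 0.3559, 0.0223]
eef_rot: [0.703, -0.066, 0.705, 0.065]
wrist_force: [0.6, -0.3, -0.8]
opening: 0.0197
time: 20.12
tool_pos: [0.567, 0.3571, 0.1386]
eef_rot: [0.706, -0.064, 0.702, 0.067]
wrist_force: [0.7, 0.0, -0.2]
opening: 0.02
t 20.12 pos [0.567  0.3571 0.1386] open 0.02 F [ 0.7  0.  -0.2]
shift cm [  0.82 -16.85   2.35] len 17.03 yaw 0.186 rx 1.242 tilt rv [-0.     0.006 -0.003] q7 -0.064
```

```bash
python3 -m creep '[[0,-2,0.3,0.1,0,0,1],[0,-4.5,0.6,0.22,0,0,1],[0,-7.5,1,0.34,0,0,1],[0,-10.5,1.5,0.46,0,0,1],[0,-13.5,1.9,0.58,0,0,1]]'
python3 -m creep '[[0,0,0,0.12,0,0,1],[0,0,0,0.24,0,0,1],[0,0,0,0.36,0,0,1],[0,0,0,0.48,0,0,1],[0,0,0,0.6,0,0,1]]'
python3 - <<'E'
from h import *
plan(.6214,.1959,.13,-1.056)
c=eyes.camera("wrist"); save(c,"w5.png")
for k,z in [("blank_1",.13),("home_1",.016),("nut_grip",.063),("fixture",0)]:
    for d in eyes.mark_of(k,"wrist"): print(k,round(d["conf"],2),np.round(d["uv"]),np.round(ray(c,d["uv"],z),4))
E
```

```text
time: 20.53
tool_pos: [0.6083, 0.2262, 0.1328]
eef_rot: [0.693, 0.14, 0.693, -0.14]
wrist_force: [0.9, 0.6, -1.3]
opening: 0.0199
time: 20.95
tool_pos: [0.6081, 0.2272, 0.1327]
eef_rot: [0.62, 0.339, 0.621, -0.339]
wrist_force: [0.4, -0.6, -1.2]
opening: 0.0201
t 20.95 pos [0.6081 0.2272 0.1327] open 0.0201 F [ 0.4 -0.6 -1.2]
shift cm [ 0.27 -0.57  3.35] len 3.41 yaw -1.0 rx 0.056 tilt rv [ 0.    -0.     0.001] q7 -0.897
blank_1 0.92 [117. 254.] [0.575  0.3142 0.13  ]
blank_1 0.85 [320. 319.] [0.5972 0.2184 0.13  ]
home_1 0.54 [540. 146.] [0.7444 0.1262 0.016 ]
nut_grip 0.6 [357. 375.] [0.5423 0.151  0.063 ]
```

View pics/w5.png

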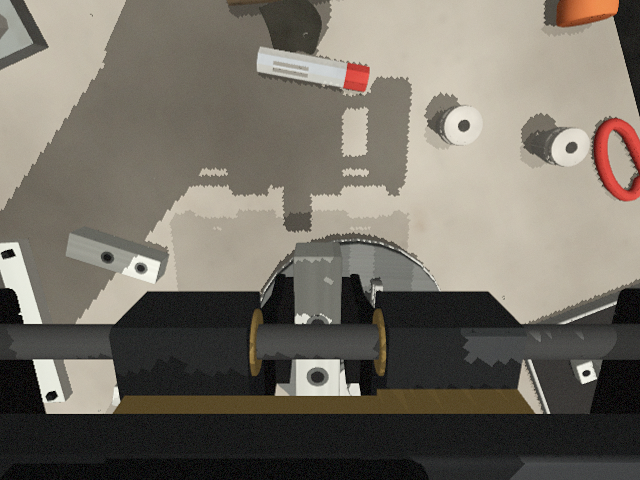

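```bash
python3 -m creep '[[0,-0.3,1.7,0.05,0,0,1],[0,-0.6,3.3,0.05,0,0,1],[0.5,-0.6,3.4,0.05,0,0,1],[2,-0.6,3.4,0.05,0,0,1],[4.5,-0.6,3.4,0.05,0,0,1]]'
python3 -m creep '[[2,0,0,0,0,0,1],[3.3,0,0,0,0,0,1],[4.2,0,0,0,0,0,1],[4.6,0,0,0,0,0,1],[4.6,0,0,0,0,0,1]]'
python3 - <<'E'
from h import *
plan(.6213,.1961,.0203,-1.053)
E
```

```text
time: 21.62
tool_pos: [0.6233, 0.1964, 0.0892]
eef_rot: [0.614, 0.353, 0.613, -0.351]
wrist_force: [1.0, 0.7, -0.4]
opening: 0.0198
time: 22.03
tool_pos: [0.6218, 0.1958, 0.0419]
eef_rot: [0.613, 0.352, 0.613, -0.352]
wrist_force: [-0.1, -0.2, -1.4]
opening: 0.0195
t 22.03 pos [0.6218 0.1958 0.0419] open 0.0195 F [-0.1 -0.2 -1.4]
shift cm [ 2.16 -0.03 -0.05] len 2.16 yaw -1.043 rx 0.01 tilt rv [ 0.    -0.     0.001] q7 -0.836
```

```bash
python3 -m creep '[[0.5,0,-0.05,0.01,0,0,1],[1.0,0,-0.05,0.01,0,0,1],[1.4,0,-0.05,0.01,0,0,1],[1.8,0,-0.05,0.01,0,0,1],[2.05,0,-0.05,0.01,0,0,1]]'
python3 - <<'E'
from h import *
plan(.6213,.1961,.0203,-1.053);  s=r.state(); R=rot(s['eef_rot']); print('F tool',R.T@s['wrist_force'],R.T@s['wrist_torque'])
E
```

```text
time: 22.45
tool_pos: [0.6218, 0.1961, 0.0217]
eef_rot: [0.611, 0.355, 0.611, -0.355]
wrist_force: [-0.2, 0.5, -0.8]
opening: 0.0198
t 22.45 pos [0.6218 0.1961 0.0217] open 0.0198 F [-0.2  0.5 -0.8]
shift cm [ 0.14 -0.05 -0.03] len 0.15 yaw -1.053 rx -0.0 tilt rv [-0. -0.  0.] q7 -0.833
F tool [ 0.76999382  0.03772322 -0.54232383] [-0.02602069 -0.00654043 -0.18704996]
```

```bash
python3 -m creep '[[0.1,0,0,0,0,0,1],[0.15,-0.3,0,0,0,0,1],[0.15,-0.7,0,0,0,0,1],[0.15,-1.1,0,0,0,0,1],[0.15,-1.4,0,0,0,0,1]]'
python3 - <<'E'
from h import *
plan(.6009,.1844,.0203,-1.053);  s=r.state(); R=rot(s['eef_rot']); print('F tool',R.T@s['wrist_force'],R.T@s['wrist_torque'])
E
```

```text
time: 22.87
tool_pos: [0.6093, 0.1886, 0.0208]
eef_rot: [0.611, 0.356, 0.611, -0.356]
wrist_force: [-0.0, 0.5, -1.5]
opening: 0.0197
t 22.87 pos [0.6093 0.1886 0.0208] open 0.0197 F [-0.   0.5 -1.5]
shift cm [ 0.05 -0.94 -0.05] len 0.94 yaw -1.054 rx -0.001 tilt rv [ 0. -0.  0.] q7 -0.821
F tool [ 1.52679176  0.1878509  -0.41809889] [-0.01560243 -0.00825532 -0.10329969]
```

```bash
python3 -m creep '[[0.05,-0.3,-0.03,0,0,0,1],[0.05,-0.6,-0.03,0,0,0,1],[0.05,-0.75,-0.03,0,0,0,1],[0.05,-0.85,-0.03,0,0,0,1]]'
python3 -m creep '[[0,-0.05,0,0,0,0,1],[0,-0.1,0,0,0,0,1]]' 30
python3 -m creep '[[0,-0.05,0,0,0,0,1],[0,-0.1,0,0,0,0,1]]'
python3 -c "
from h import *
plan(.6009,.1844,.0203,-1.053);  s=r.state(); R=rot(s['eef_rot']); print('F tool',R.T@s['wrist_force'],R.T@s['wrist_torque'])"
python3 -m creep '[[0,-0.05,0,0,0,0,1],[0,-0.1,0,0,0,0,1]]'
python3 -c "
from h import *
plan(.6009,.1844,.0203,-1.053);  s=r.state(); R=rot(s['eef_rot']); print('F tool',R.T@s['wrist_force'],R.T@s['wrist_torque'])"
```

```text
time: 23.2
tool_pos: [0.602, 0.1851, 0.0202]
eef_rot: [0.611, 0.356, 0.611, -0.355]
wrist_force: [-0.1, -0.2, -0.8]
opening: 0.0194
time: 23.37
tool_pos: [0.6014, 0.1847, 0.0202]
eef_rot: [0.611, 0.356, 0.611, -0.355]
wrist_force: [-0.1, -0.7, -0.8]
opening: 0.02
time: 23.53
tool_pos: [0.6005, 0.1842, 0.0201]
eef_rot: [0.611, 0.355, 0.611, -0.355]
wrist_force: [-0.4, 0.4, -1.4]
opening: 0.0195
t 23.53 pos [0.6005 0.1842 0.0201] open 0.0195 F [-0.4  0.4 -1.4]
shift cm [-0.02  0.05 -0.  ] len 0.05 yaw -1.054 rx -0.001 tilt rv [ 0. -0.  0.] q7 -0.813
F tool [ 1.36276168 -0.14075655 -0.48675864] [-0.02735631  0.00587963 -0.10721485]
time: 23.7
tool_pos: [0.6002, 0.184, 0.0203]
eef_rot: [0.612, 0.356, 0.611, -0.355]
wrist_force: [3.6, 2.2, -1.5]
opening: 0.0194
t 23.7 pos [0.6002 0.184  0.0203] open 0.0194 F [ 3.6  2.2 -1.5]
shift cm [ 0.    0.08 -0.  ] len 0.08 yaw -1.053 rx -0.0 tilt rv [-0.     0.    -0.001] q7 -0.813
F tool [ 1.48375328  4.22988604 -0.10112423] [-0.01812698 -0.05063552  0.88325567]
```

```bash
python3 -m creep '[[0,-0.05,0,0,0,0,1],[0,-0.1,0,0,0,0,1],[0,-0.12,0,0,0,0,1]]'
python3 -m creep '[[0.03,0,0,0,0,0,1],[0.03,0,0,0,0,0,0.5],[0.03,0,0,0,0,0,0.2],[0.03,0,0,0,0,0,0.0],[0.03,0,0,0,0,0,-0.2]]'
python3 -m creep '[[-0.5,0,0,0,0,0,-0.3],[-2,0.3,0,0,0,0,-0.3],[-5,0.6,0,0,0,0,-0.3],[-8.5,1,0,0,0,0,-0.3],[-11,1,0,0,0,0,-0.3]]'
python3 - <<'E'
from h import *
C={n:eyes.camera(n) for n in("top","scene")}
for n in C: save(C[n],n+"1.png")
for xy in [(.5035,.347),(.395,.261),(.5457+.0535*.8688,.153+.0535*.4952)]:
    z=0 if xy[0]<.53 else .016
    v=[(C[n],near(C[n],"blank_1",n,np.array(xy),z+.01)) for n in C]; v=[a for a in v if a[1] is not None]
    if v: print(xy,len(v),fitbox(v,xy,.07,.02,z,z+.02))
plan(.5035,.347,.15,.225)
E
```

```text
time: 23.95
tool_pos: [0.6001, 0.184, 0.0206]
eef_rot: [0.612, 0.356, 0.611, -0.354]
wrist_force: [7.8, 1.9, -5.1]
opening: 0.0197
time: 24.37
tool_pos: [0.5983, 0.1828, 0.0198]
eef_rot: [0.611, 0.355, 0.611, -0.356]
wrist_force: [-0.4, -0.4, -0.5]
opening: 0.0346
time: 24.78
tool_pos: [0.6083, 0.1876, 0.1336]
eef_rot: [0.612, 0.356, 0.61, -0.355]
wrist_force: [0.7, 0.4, 1.1]
opening: 0.0558
(0.5035, 0.347) 1 (array([0.5047, 0.3457, 1.7562]), np.float64(0.896))
(0.395, 0.261) 1 (array([ 0.3992,  0.2617, -1.2462]), np.float64(0.936))
(0.5921808, 0.1794932) 1 (array([0.6252, 0.1974, 0.5383]), np.float64(0.395))
t 25.18 pos [0.6066 0.1879 0.1289] open 0.0566 F [2.  0.8 0.2]
shift cm [ -2.1   -1.1  -18.93] len 19.08 yaw -1.054 rx -1.279 tilt rv [ 0.    -0.     0.002] q7 -0.885
```

```bash
python3 -m creep '[[-1,-0.2,-2.5,-0.1,0,0,-0.3],[-2,-0.4,-6,-0.22,0,0,-0.2],[-2,-0.8,-9.8,-0.34,0,0,-0.1],[-2,-0.9,-13.5,-0.46,0,0,0],[-2,-1,-17,-0.58,0,0,0.1]]'
python3 -m creep '[[0,0,0,-0.12,0,0,0.1],[0,0,0,-0.24,0,0,0.1],[0,0,0,-0.36,0,0,0.1],[0,0,0,-0.48,0,0,0.1],[0,0,0,-0.6,0,0,0.1]]'
python3 - <<'E'
from h import *
c=eyes.camera("wrist")
for d in eyes.outline_of("blank_1","wrist"):
    xy=ray(c,d["uv"],.01)[:2]; m=d["region"].astype(np.float32); print(d["conf"],xy,m.sum(),fitbox([(c,m)],(*xy,1.77),.07,.02,0,.02))
plan(.5015,.3558,.03,.22)
E
```

```text
time: 25.6
tool_pos: [0.5128, 0.3323, 0.1492]
eef_rot: [0.688, 0.164, 0.688, -0.164]
wrist_force: [0.9, 1.4, 0.1]
opening: 0.0434
time: 26.02
tool_pos: [0.514, 0.3306, 0.1492]
eef_rot: [0.705, -0.047, 0.706, 0.046]
wrist_force: [0.5, -0.6, -0.2]
opening: 0.0392
0.86 [0.50223975 0.3468174 ] 2393.0 (array([0.5035, 0.3454, 1.8019]), np.float64(0.967))
0.67 [0.39440926 0.27406871] 1709.0 (array([0.3936, 0.2754, 1.8711]), np.float64(0.587))
0.6 [0.59299588 0.17365338] 281.0 (array([0.5904, 0.175 , 1.9752]), np.float64(0.128))
t 26.12 pos [0.5142 0.3306 0.1494] open 0.0393 F [ 0.7 -0.9 -0.1]
shift cm [11.94  2.66 -0.92] len 12.27 yaw 0.129 rx -0.091 tilt rv [ 0.    -0.001 -0.   ] q7 -0.138
```

```bash
python3 -m creep '[[0,1.4,-0.5,-0.1,0,0,0.1],[2,2.6,-0.95,-0.1,0,0,0.1],[5.5,2.6,-0.95,-0.1,0,0,0.1],[9,2.6,-0.95,-0.1,0,0,0.1],[11,2.6,-0.95,-0.1,0,0,0.1]]'
python3 -m creep '[[0.5,0,0,0,0,0,0.1],[1,0,0,0,0,0,0.1],[1.4,0,0,0,0,0,0.1],[1.6,0,0,0,0,0,0.1],[1.6,0,0,0,0,0,0.1]]'
python3 - <<'E'
from h import *
plan(.5012,.3552,.004,.229)
E
```

```text
time: 26.53
tool_pos: [0.4999, 0.3547, 0.0359]
eef_rot: [0.702, -0.079, 0.704, 0.078]
wrist_force: [-0.7, -1.1, -0.3]
opening: 0.0394
time: 26.95
tool_pos: [0.5023, 0.3558, 0.0246]
eef_rot: [0.703, -0.079, 0.702, 0.08]
wrist_force: [0.2, 0.6, 0.2]
opening: 0.0389
t 26.95 pos [0.5023 0.3558 0.0246] open 0.0389 F [0.2 0.6 0.2]
shift cm [ 2.06 -0.03 -0.13] len 2.07 yaw 0.226 rx -0.003 tilt rv [ 0.     0.001 -0.001] q7 -0.006
```

```bash
python3 -m creep '[[0.7,0,-0.1,0,0,0,0.1],[1.4,0,-0.1,0,0,0,0.1],[1.8,0,-0.1,0,0,0,0.1],[2.05,0,-0.1,0,0,0,0.1],[2.05,0,-0.1,0,0,0,0.6]]' 35
python3 -m creep '[[0,0,0,0,0,0,1],[0,0,0,0,0,0,1],[0,0,0,0,0,0,1],[0,0,0,0,0,0,1],[0,0,0,0,0,0,1]]'
python3 -m creep '[[-0.5,0,0,0,0,0,1],[-2.5,0,0,0,0,0,1],[-5.5,0,0,0,0,0,1],[-8.5,0,0,0,0,0,1],[-10.5,0,0,0,0,0,1]]' 45
python3 - <<'E'
from h import *
plan(.4706,.1969,.11,1.042)
E
```

```text
time: 27.37
tool_pos: [0.5005, 0.355, 0.0026]
eef_rot: [0.702, -0.08, 0.703, 0.08]
wrist_force: [-0.7, -0.6, 0.3]
opening: 0.0374
time: 27.78
tool_pos: [0.5011, 0.3553, 0.0036]
eef_rot: [0.703, -0.08, 0.702, 0.08]
wrist_force: [0.6, 0.3, 0.8]
opening: 0.0198
time: 28.2
tool_pos: [0.5016, 0.3552, 0.1112]
eef_rot: [0.703, -0.079, 0.702, 0.08]
wrist_force: [0.5, 0.9, -0.2]
opening: 0.0192
t 28.2 pos [0.5016 0.3552 0.1112] open 0.0192 F [ 0.5  0.9 -0.2]
shift cm [  0.1  -14.73  -6.57] len 16.13 yaw 0.226 rx -0.816 tilt rv [ 0.     0.002 -0.001] q7 -0.07
```

```bash
python3 -m creep '[[0,-2.5,-1.1,-0.12,0,0,1],[0,-6,-2.6,-0.24,0,0,1],[0,-9.5,-4.2,-0.36,0,0,1],[0,-12.5,-5.6,-0.48,0,0,1],[0,-14.7,-6.6,-0.6,0,0,1]]'
python3 -m creep '[[0,0,0,-0.11,0,0,1],[1,0,0,-0.216,0,0,1],[3,0,0,-0.216,0,0,1],[5,0,0,-0.216,0,0,1],[6,0,0,-0.216,0,0,1]]'
python3 -m creep '[[0.4,0,0,0,0,0,1],[0.6,0,0,0,0,0,1],[0.6,0,0,0,0,0,1]]'
python3 - <<'E'
from h import *
plan(.4706,.1969,.0206,1.042)
E
```

```text
time: 28.62
tool_pos: [0.4687, 0.1938, 0.1083]
eef_rot: [0.647, -0.285, 0.647, 0.285]
wrist_force: [0.5, -0.9, -0.3]
opening: 0.0197
time: 29.03
tool_pos: [0.4686, 0.1967, 0.0469]
eef_rot: [0.613, -0.352, 0.614, 0.352]
wrist_force: [-0.1, -0.4, -1.1]
opening: 0.0195
time: 29.28
tool_pos: [0.4698, 0.1971, 0.0427]
eef_rot: [0.613, -0.352, 0.613, 0.352]
wrist_force: [0.1, -0.1, -1.7]
opening: 0.0197
t 29.28 pos [0.4698 0.1971 0.0427] open 0.0197 F [ 0.1 -0.1 -1.7]
shift cm [ 2.21 -0.08  0.03] len 2.21 yaw 1.042 rx 0.0 tilt rv [ 0. -0.  0.] q7 0.859
```

```bash
python3 -m creep '[[0.5,0,0.03,0,0,0,1],[1.0,0,0.03,0,0,0,1],[1.4,0,0.03,0,0,0,1],[1.8,0,0.03,0,0,0,1],[2.1,0,0.03,0,0,0,1]]'
python3 -m creep '[[0,0,0,0,0,0,1]]'
python3 - <<'E'
from h import *
plan(.4909,.1850,.0201,1.042);  s=r.state(); R=rot(s['eef_rot']); print('F tool',R.T@s['wrist_force'],R.T@s['wrist_torque'])
E
```

```text
time: 29.7
tool_pos: [0.4695, 0.1974, 0.0209]
eef_rot: [0.613, -0.352, 0.613, 0.352]
wrist_force: [-1.0, -0.2, -1.2]
opening: 0.0198
time: 29.78
tool_pos: [0.4693, 0.1972, 0.0207]
eef_rot: [0.613, -0.352, 0.614, 0.352]
wrist_force: [0.5, -0.4, -0.2]
opening: 0.0193
t 29.78 pos [0.4693 0.1972 0.0207] open 0.0193 F [ 0.5 -0.4 -0.2]
shift cm [ 0.06 -2.48  0.04] len 2.48 yaw 1.042 rx 0.0 tilt rv [-0.    -0.001 -0.   ] q7 0.891
F tool [ 0.22674026 -0.62863508 -0.12684167] [-0.00406398 -0.03190493  0.03547803]
```

Down between the rails without contact; slide in.

```bash
python3 -m creep '[[0.05,-0.4,0,0,0,0,1],[0.05,-0.9,0.03,0,0,0,1],[0.05,-1.4,0.03,0,0,0,1],[0.05,-1.9,0.03,0,0,0,1],[0.05,-2.2,0.03,0,0,0,1]]' 30
python3 -m creep '[[0,-0.05,0,0,0,0,1],[0,-0.15,0,0,0,0,1],[0,-0.2,0,0,0,0,1]]'
python3 -c "
from h import *
plan(.4909,.1850,.0201,1.042);  s=r.state(); R=rot(s['eef_rot']); print('F tool',R.T@s['wrist_force'],R.T@s['wrist_torque'])"
python3 -m creep '[[0,-0.05,0,0,0,0,1],[0,-0.1,0,0,0,0,1],[0,-0.1,0,0,0,0,1]]'
python3 -c "
from h import *
plan(.4909,.1850,.0201,1.042);  s=r.state(); R=rot(s['eef_rot']); print('F tool',R.T@s['wrist_force'],R.T@s['wrist_torque'])"
```

```text
time: 30.2
tool_pos: [0.4898, 0.1859, 0.0211]
eef_rot: [0.614, -0.352, 0.613, 0.352]
wrist_force: [-0.1, 0.5, -0.7]
opening: 0.0198
time: 30.45
tool_pos: [0.4906, 0.1855, 0.0208]
eef_rot: [0.613, -0.352, 0.613, 0.352]
wrist_force: [-0.1, 0.4, -0.9]
opening: 0.0197
t 30.45 pos [0.4906 0.1855 0.0208] open 0.0197 F [-0.1  0.4 -0.9]
shift cm [ 0.07 -0.05 -0.02] len 0.09 yaw 1.042 rx 0.0 tilt rv [-0. -0. -0.] q7 0.945
F tool [0.86155677 0.30181646 0.30718103] [ 0.06834881 -0.02045813  0.03946847]
time: 30.7
tool_pos: [0.4914, 0.1851, 0.0209]
eef_rot: [0.613, -0.352, 0.613, 0.352]
wrist_force: [-0.3, 0.8, -2.0]
opening: 0.0198
t 30.7 pos [0.4914 0.1851 0.0209] open 0.0198 F [-0.3  0.8 -2. ]
shift cm [ 0.08  0.03 -0.04] len 0.09 yaw 1.043 rx 0.001 tilt rv [-0.  0. -0.] q7 0.947
F tool [2.00422905 0.65205081 0.58890354] [0.02485076 0.03149768 0.00383134]
```

```bash
python3 -m creep '[[0.05,-0.05,-0.03,0,0,0,1],[0.08,-0.1,-0.03,0,0,0,1],[0.08,-0.15,-0.03,0,0,0,1]]'
python3 -m creep '[[0.0,-0.05,0,0,0,0,1],[0,-0.1,0,0,0,0,1]]'
python3 -c "
from h import *
plan(.4909,.1850,.0201,1.042);  s=r.state(); R=rot(s['eef_rot']); print('F tool',R.T@s['wrist_force'],R.T@s['wrist_torque'])"
python3 -m creep '[[0.0,-0.05,0,0,0,0,1],[0,-0.1,0,0,0,0,1]]'
python3 -c "
from h import *
plan(.4909,.1850,.0201,1.042);  s=r.state(); R=rot(s['eef_rot']); print('F tool',R.T@s['wrist_force'],R.T@s['wrist_torque'])"
```

```text
time: 30.95
tool_pos: [0.4918, 0.1846, 0.0199]
eef_rot: [0.613, -0.352, 0.614, 0.353]
wrist_force: [-4.1, 4.0, 2.6]
opening: 0.0199
time: 31.12
tool_pos: [0.4918, 0.1846, 0.0198]
eef_rot: [0.612, -0.351, 0.614, 0.353]
wrist_force: [-9.3, 4.7, 4.6]
opening: 0.0199
t 31.12 pos [0.4918 0.1846 0.0198] open 0.0199 F [-9.3  4.7  4.6]
shift cm [-0.03  0.1  -0.01] len 0.11 yaw 1.043 rx 0.001 tilt rv [-0.    -0.001 -0.003] q7 0.954
F tool [-4.5469001  10.43149624 -0.66006804] [0.02332625 0.2047223  1.98676113]
time: 31.28
tool_pos: [0.4918, 0.1845, 0.0196]
eef_rot: [0.612, -0.351, 0.614, 0.354]
wrist_force: [-12.4, 6.1, 6.6]
opening: 0.0198
t 31.28 pos [0.4918 0.1845 0.0196] open 0.0198 F [-12.4   6.1   6.6]
shift cm [-0.05  0.1  -0.  ] len 0.11 yaw 1.044 rx 0.002 tilt rv [-0.    -0.001 -0.005] q7 0.956
F tool [-6.56731897 13.81490993 -1.00483558] [0.10296694 0.23636966 2.6570924 ]
```

```bash
python3 -m creep '[[0,0,0,0,0,0,1],[0,0,0,0,0,0,0.5],[0,0,0,0,0,0,0.2],[0,0,0,0,0,0,0.0],[0,0,0,0,0,0,-0.2]]'
python3 -m creep '[[-0.5,0,0,0,0,0,-0.3],[-2,0.3,0,0,0,0,-0.3],[-5,0.6,0,0,0,0,-0.3],[-8.5,1,0,0,0,0,-0.3],[-12,1,0,0,0,0,-0.3]]'
python3 - <<'E'
from h import *
plan(.401,.2522,.15,.31)
c=eyes.camera("wrist"); save(c,"w6.png")
for d in eyes.outline_of("blank_1","wrist"):
    xy=ray(c,d["uv"],.01)[:2]; m=d["region"].astype(np.float32); print(d["conf"],xy,m.sum(),fitbox([(c,m)],(*xy,1.87),.07,.02,0,.02))
E
```

```text
time: 31.7
tool_pos: [0.4931, 0.1826, 0.0195]
eef_rot: [0.612, -0.352, 0.614, 0.352]
wrist_force: [0.2, -0.2, -0.2]
opening: 0.0345
time: 32.12
tool_pos: [0.4855, 0.1875, 0.1414]
eef_rot: [0.613, -0.352, 0.614, 0.351]
wrist_force: [0.5, 1.2, 0.9]
opening: 0.0556
t 32.12 pos [0.4855 0.1875 0.1414] open 0.0556 F [0.5 1.2 0.9]
shift cm [-0.86 10.56  1.32] len 10.68 yaw 1.041 rx 0.731 tilt rv [ 0.    -0.001  0.001] q7 0.767
0.96 [0.39780872 0.26492164] 3178.0 (array([0.3984, 0.2612, 1.8819]), np.float64(0.964))
0.88 [0.49782495 0.17784192] 2166.0 (array([0.5008, 0.1793, 2.6153]), np.float64(0.834))
0.41 [0.62650408 0.17699537] 49.0 (array([0.6419, 0.1698, 2.88  ]), np.float64(0.02))
0.25 [0.53066554 0.10991709] 213.0 (array([0.5578, 0.0926, 2.4309]), np.float64(0.108))
```

View pics/w6.png

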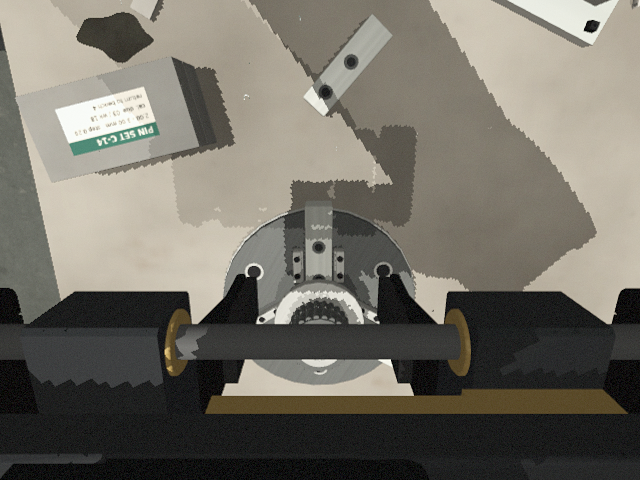

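```bash
python3 -m creep '[[0,2,0.2,0.12,0,0,-0.2],[0,5,0.6,0.24,0,0,-0.1],[0,8,1,0.36,0,0,0],[0,10.5,1.3,0.48,0,0,0.1],[0,10.5,1.3,0.6,0,0,0.1]]'
python3 -m creep '[[0,0,0,0.13,0,0,0.1],[2,0,0,0.13,0,0,0.1],[5.5,0,0,0.13,0,0,0.1],[8.8,0,0,0.13,0,0,0.1],[10.5,0,0,0.13,0,0,0.1]]'
python3 -m creep '[[0.4,0,0,0,0,0,0.1],[0.6,0,0,0,0,0,0.1]]'
python3 - <<'E'
from h import *
plan(.4015,.2519,.004,.311)
E
```

```text
time: 32.63
tool_pos: [0.3993, 0.2544, 0.14]
eef_rot: [0.684, -0.177, 0.685, 0.178]
wrist_force: [0.8, -0.4, 0.3]
opening: 0.0413
time: 33.05
tool_pos: [0.4007, 0.2512, 0.0323]
eef_rot: [0.694, -0.134, 0.695, 0.132]
wrist_force: [-1.0, 0.8, -0.5]
opening: 0.0392
time: 33.22
tool_pos: [0.4018, 0.2513, 0.0287]
eef_rot: [0.694, -0.133, 0.695, 0.132]
wrist_force: [1.0, 0.3, 0.8]
opening: 0.039
t 33.22 pos [0.4018 0.2513 0.0287] open 0.039 F [1.  0.3 0.8]
shift cm [ 2.47  0.07 -0.  ] len 2.47 yaw 0.377 rx 0.066 tilt rv [-0.    -0.001  0.002] q7 0.01
```

```bash
python3 -m creep '[[0.7,0.05,0,0.066,0,0,0.1],[1.4,0.05,0,0.066,0,0,0.1],[2.0,0.05,0,0.066,0,0,0.1],[2.4,0.05,0,0.066,0,0,0.1],[2.45,0.05,0,0.066,0,0,0.1]]'
python3 -m creep '[[0,0,0,0,0,0,0.6],[0,0,0,0,0,0,1],[0,0,0,0,0,0,1],[0,0,0,0,0,0,1],[0,0,0,0,0,0,1]]' 35
python3 -m creep '[[0,0,0,0,0,0,1],[0,0,0,0,0,0,1]]' 35
python3 -c "
from h import *
st()"
python3 -m creep '[[-0.5,0,0,0,0,0,1],[-2.5,0,0,0,0,0,1],[-6,0,0,0,0,0,1],[-9.5,0,0,0,0,0,1],[-12,0,0,0,0,0,1]]' 45
python3 - <<'E'
from h import *
plan(.5452,.066,.12,-.005)
E
```

```text
time: 33.63
tool_pos: [0.4012, 0.2527, 0.0044]
eef_rot: [0.698, -0.11, 0.699, 0.111]
wrist_force: [-0.6, -0.3, 0.0]
opening: 0.039
time: 34.05
tool_pos: [0.4015, 0.2528, 0.0048]
eef_rot: [0.699, -0.11, 0.698, 0.11]
wrist_force: [-0.4, -0.7, 3.0]
opening: 0.0202
time: 34.22
tool_pos: [0.4015, 0.2528, 0.0048]
eef_rot: [0.698, -0.11, 0.699, 0.11]
wrist_force: [-1.8, 0.0, 5.2]
opening: 0.0196
t 34.22 pos [0.4015 0.2528 0.0048] open 0.0196 F [-1.8  0.   5.2]
time: 34.63
tool_pos: [0.4022, 0.2519, 0.1266]
eef_rot: [0.699, -0.11, 0.698, 0.109]
wrist_force: [0.3, 1.1, -0.4]
opening: 0.0196
t 34.63 pos [0.4022 0.2519 0.1266] open 0.0196 F [ 0.3  1.1 -0.4]
shift cm [  0.68 -22.07   7.93] len 23.46 yaw 0.311 rx 0.316 tilt rv [-0.     0.001  0.001] q7 -0.272
```

```bash
python3 -m creep '[[0,-2.5,0.9,0.06,0,0,1],[0,-6.2,2.2,0.13,0,0,1],[0,-10,3.6,0.2,0,0,1],[0,-13.8,5,0.28,0,0,1],[0,-17.5,6.3,0.316,0,0,1]]'
python3 -m creep '[[0,-2.5,0.9,0,0,0,1],[0,-4.0,1.5,0,0,0,1],[0,-4.0,1.5,0,0,0,1]]'
python3 - <<'E'
from h import *
plan(.5452,.066,.043,-.005)
E
```

```text
time: 35.05
tool_pos: [0.5159, 0.1045, 0.1247]
eef_rot: [0.707, 0.002, 0.707, -0.002]
wrist_force: [-0.1, 0.6, -0.2]
opening: 0.0191
time: 35.3
tool_pos: [0.5308, 0.0605, 0.1248]
eef_rot: [0.707, 0.003, 0.707, -0.004]
wrist_force: [0.1, -0.5, -0.7]
opening: 0.0192
t 35.3 pos [0.5308 0.0605 0.1248] open 0.0192 F [ 0.1 -0.5 -0.7]
shift cm [8.18 0.58 1.43] len 8.33 yaw -0.01 rx -0.005 tilt rv [0.    0.    0.002] q7 0.105
```

```bash
python3 -m creep '[[0,0.4,1,0,0,0,1],[0,0.5,1.4,-0.005,0,0,1],[2,0.5,1.4,-0.005,0,0,1],[5,0.5,1.4,-0.005,0,0,1],[7,0.5,1.4,-0.005,0,0,1]]'
python3 -m creep '[[0.6,0,0,0,0,0,1],[1,0,0,0,0,0,1],[1,0,0,0,0,0,1]]'
python3 - <<'E'
from h import *
plan(.5452,.066,.0215,-.005)
E
```

```text
time: 35.72
tool_pos: [0.5432, 0.0718, 0.0529]
eef_rot: [0.707, -0.001, 0.708, 0.001]
wrist_force: [-0.5, 0.4, -1.9]
opening: 0.0199
time: 35.97
tool_pos: [0.5439, 0.0708, 0.0447]
eef_rot: [0.707, -0.001, 0.707, 0.001]
wrist_force: [0.5, 0.5, -1.2]
opening: 0.0199
t 35.97 pos [0.5439 0.0708 0.0447] open 0.0199 F [ 0.5  0.5 -1.2]
shift cm [ 2.32 -0.48  0.13] len 2.37 yaw 0.002 rx 0.007 tilt rv [-0. -0.  0.] q7 0.21
```

```bash
python3 -m creep '[[0.4,-0.3,0.13,0.007,0,0,1],[0.9,-0.4,0.13,0.007,0,0,1],[1.4,-0.4,0.13,0.007,0,0,1],[1.9,-0.4,0.13,0.007,0,0,1],[2.25,-0.4,0.13,0.007,0,0,1]]'
python3 -m creep '[[0,0,0,0,0,0,1]]'
python3 - <<'E'
from h import *
plan(.5454,.0905,.0213,-.005);  s=r.state(); R=rot(s['eef_rot']); print('F tool',R.T@s['wrist_force'],R.T@s['wrist_torque'])
E
```

```text
time: 36.38
tool_pos: [0.5451, 0.0665, 0.0216]
eef_rot: [0.707, 0.002, 0.707, -0.002]
wrist_force: [1.4, 0.6, -1.7]
opening: 0.0196
time: 36.47
tool_pos: [0.5448, 0.0664, 0.0213]
eef_rot: [0.707, 0.002, 0.708, -0.002]
wrist_force: [-0.7, 0.4, -1.1]
opening: 0.0196
t 36.47 pos [0.5448 0.0664 0.0213] open 0.0196 F [-0.7  0.4 -1.1]
shift cm [-0.    2.41  0.05] len 2.41 yaw -0.005 rx -0.0 tilt rv [ 0.    -0.001  0.   ] q7 0.238
F tool [ 1.07395157  0.39496467 -0.69591374] [ 0.00823214  0.06317537 -0.11748762]
```

```bash
python3 -m creep '[[0,0.4,0.04,0,0,0,1],[0,0.9,0.05,0,0,0,1],[0,1.4,0.05,0,0,0,1],[0,1.9,0.05,0,0,0,1],[0,2.1,0.05,0,0,0,1]]' 30
python3 -m creep '[[0,0.1,0,0,0,0,1],[0,0.2,0,0,0,0,1],[0,0.3,0,0,0,0,1]]'
python3 -c "
from h import *
plan(.5454,.0905,.0213,-.005);  s=r.state(); R=rot(s['eef_rot']); print('F tool',R.T@s['wrist_force'],R.T@s['wrist_torque'])"
python3 -m creep '[[0,0.05,0,0,0,0,1],[0,0.1,0,0,0,0,1],[0,0.1,0,0,0,0,1]]'
python3 -c "
from h import *
plan(.5454,.0905,.0213,-.005);  s=r.state(); R=rot(s['eef_rot']); print('F tool',R.T@s['wrist_force'],R.T@s['wrist_torque'])"
```

```text
time: 36.88
tool_pos: [0.546, 0.0889, 0.0221]
eef_rot: [0.707, 0.002, 0.707, -0.001]
wrist_force: [0.4, -0.5, -0.7]
opening: 0.0199
time: 37.13
tool_pos: [0.5459, 0.0904, 0.0221]
eef_rot: [0.707, 0.002, 0.707, -0.002]
wrist_force: [-0.0, 0.0, -1.6]
opening: 0.0198
t 37.13 pos [0.5459 0.0904 0.0221] open 0.0198 F [-0.   0.  -1.6]
shift cm [ 0.08  0.01 -0.05] len 0.09 yaw -0.006 rx -0.001 tilt rv [ 0. -0.  0.] q7 0.197
F tool [ 1.56718474e+00  4.62764182e-02 -1.39266359e-03] [-0.01809189  0.04112728 -0.07081572]
time: 37.38
tool_pos: [0.5459, 0.091, 0.022]
eef_rot: [0.707, 0.002, 0.707, -0.002]
wrist_force: [-0.5, -1.8, -0.3]
opening: 0.0199
t 37.38 pos [0.5459 0.091  0.022 ] open 0.0199 F [-0.5 -1.8 -0.3]
shift cm [ 0.07 -0.05 -0.05] len 0.1 yaw -0.006 rx -0.001 tilt rv [-0. -0.  0.] q7 0.195
F tool [ 0.3249884  -1.76767314 -0.4752896 ] [-0.02616438  0.07431454 -0.4009583 ]
```

```bash
python3 -m creep '[[0.05,0.05,0,0,0,0,1],[0.1,0.1,0,0,0,0,1],[0.1,0.2,0,0,0,0,1],[0.1,0.25,0,0,0,0,1]]'
python3 -c "
from h import *
plan(.5454,.0905,.0213,-.005);  s=r.state(); R=rot(s['eef_rot']); print('F tool',R.T@s['wrist_force'],R.T@s['wrist_torque'])"
python3 -m creep '[[0,0,0,0,0,0,1],[0,0,0,0,0,0,0.5],[0,0,0,0,0,0,0.2],[0,0,0,0,0,0,0.0],[0,0,0,0,0,0,-0.2]]'
python3 -m creep '[[-0.5,0,0,0,0,0,-0.3],[-2.5,0,0,0,0,0,-0.3],[-5.5,0,0,0,0,0,-0.5],[-9,0,0,0,0,0,-0.8],[-12,0,0,0,0,0,-1]]'
python3 -m creep '[[-3.5,-0,0,0,0,0,-1],[-7,0,0,0,0,0,-1],[-10,-0,0,0,0,0,-1],[-10,0,0,0,0,0,-1],[-10,0,0,0,0,0,-1]]'
python3 - <<'E'
from h import *
plan(.5457,.153,.16,2.4)
c=eyes.camera("wrist"); save(c,"w7.png"); c=eyes.camera("top"); cv2.imwrite("pics/top2.png",cv2.resize(c["pixels"][170:340,240:490,::-1],None,fx=3,fy=3,interpolation=cv2.INTER_CUBIC))
E
```

```text
time: 37.72
tool_pos: [0.546, 0.0912, 0.0212]
eef_rot: [0.707, 0.002, 0.707, -0.004]
wrist_force: [-0.3, -10.8, 2.6]
opening: 0.0195
t 37.72 pos [0.546  0.0912 0.0212] open 0.0195 F [ -0.3 -10.8   2.6]
shift cm [-0.01 -0.07 -0.06] len 0.09 yaw -0.008 rx -0.003 tilt rv [-0.     0.     0.003] q7 0.192
F tool [ -2.58515521 -10.83543516  -0.20308144] [-0.1123064   0.2310135  -2.35733591]
time: 38.13
tool_pos: [0.5467, 0.0936, 0.0213]
eef_rot: [0.708, 0.002, 0.707, -0.002]
wrist_force: [-0.1, -0.7, 0.2]
opening: 0.0343
time: 38.55
tool_pos: [0.5457, 0.0942, 0.1429]
eef_rot: [0.707, 0.002, 0.707, -0.002]
wrist_force: [1.0, 0.6, 0.5]
opening: 0.0669
time: 38.97
tool_pos: [0.5466, 0.0948, 0.2425]
eef_rot: [0.708, 0.002, 0.706, -0.001]
wrist_force: [0.6, -0.1, -2.0]
opening: 0.0863
t 38.97 pos [0.5466 0.0948 0.2425] open 0.0863 F [ 0.6 -0.1 -2. ]
shift cm [ 8.27  5.79 -0.13] len 10.1 yaw -0.004 rx 0.737 tilt rv [ 0.     0.002 -0.003] q7 -0.019
```

View pics/w7.png

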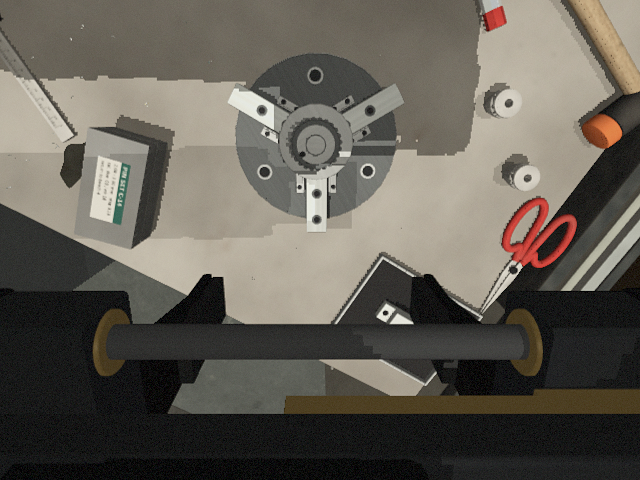

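Run:
```python
from h import *
for n in("wrist","top","scene"):
    c=eyes.camera(n)
    for d in eyes.outline_of("blank_1",n):
        xy=ray(c,d["uv"],.026)[:2]; e=xy-[.5457,.153]
        if np.hypot(*e)>.09: continue
        a=np.arctan2(e[1],e[0]); p,f=fitbox([(c,d["region"].astype(np.float32))],(*(np.array([.5457,.153])+.065*np.array([np.cos(a),np.sin(a)])),a),.05,.02,.016,.036)
        q=p[:2]-[.5457,.153]; print(n,round(d["conf"],2),p,f,"outer end r mm",round((np.hypot(*q)+.025)*1000,1),"dir",round(np.degrees(np.arctan2(q[1],q[0])),1))
```

```text
wrist 0.67 [ 0.5466  0.0899 -1.5816] 0.951 outer end r mm 88.1 dir -89.2
wrist 0.59 [0.4917 0.1838 2.6108] 0.912 outer end r mm 87.2 dir 150.3
wrist 0.57 [0.5991 0.1828 0.5253] 0.94 outer end r mm 86.2 dir 29.2
top 0.7 [0.4928 0.1852 2.6454] 0.881 outer end r mm 86.9 dir 148.7
top 0.68 [0.6018 0.1869 0.5431] 0.877 outer end r mm 90.5 dir 31.1
scene 0.63 [ 0.5469  0.093  -1.5913] 0.836 outer end r mm 85.0 dir -88.9
scene 0.62 [0.4942 0.1835 2.6074] 0.806 outer end r mm 84.9 dir 149.4
```

```bash
python3 -m creep '[[0,1.5,0,0.12,0,0,-1],[1,3.5,0,0.24,0,0,-1],[3,5,-0.1,0.36,0,0,-1],[5,5.8,-0.1,0.48,0,0,-1],[6,5.8,-0.1,0.6,0,0,-1]]'
python3 -m creep '[[0,0,0,0.12,0,0,-1],[0,0,0,0.24,0,0,-1],[0,0,0,0.36,0,0,-1],[0,0,0,0.48,0,0,-1],[0,0,0,0.6,0,0,-1]]'
python3 -m creep '[[0,0,0,0.12,0,0,-1],[0,0,0,0.24,0,0,-1],[0,0,0,0.36,0,0,-1],[0,0,0,0.48,0,0,-1],[0,0,0,0.6,0,0,-1]]'
python3 -m creep '[[0,0,0,0.12,0,0,-1],[0,0,0,0.24,0,0,-1],[0,0,0,0.36,0,0,-1],[0,0,0,0.45,0,0,-1],[0,0,0,0.45,0,0,-1]]'
python3 - <<'E'
from h import *
plan(.5457,.153,.0525)
E
```

```text
time: 39.78
tool_pos: [0.5441, 0.1545, 0.1785]
eef_rot: [0.674, 0.211, 0.675, -0.212]
wrist_force: [-1.0, 0.1, -0.5]
opening: 0.0871
time: 40.2
tool_pos: [0.5452, 0.1518, 0.1806]
eef_rot: [0.581, 0.402, 0.581, -0.403]
wrist_force: [-0.5, 0.3, -0.5]
opening: 0.0869
time: 40.62
tool_pos: [0.5451, 0.1518, 0.1806]
eef_rot: [-0.436, -0.556, -0.436, 0.557]
wrist_force: [0.5, -0.4, 0.3]
opening: 0.0872
time: 41.03
tool_pos: [0.5451, 0.1518, 0.1807]
eef_rot: [-0.302, -0.639, -0.302, 0.64]
wrist_force: [-0.8, 0.1, -0.4]
opening: 0.0874
t 41.03 pos [0.5451 0.1518 0.1807] open 0.0874 F [-0.8  0.1 -0.4]
shift cm [12.82 -0.03 -0.14] len 12.82 yaw -2.26 rx 0.0 tilt rv [-0.     0.001  0.   ] q7 -2.162
```

```bash
python3 -m creep '[[3,0,-0.1,0,0,0,-1],[6.5,0,-0.1,0,0,0,-1],[9.5,0,-0.1,0,0,0,-1],[11,0,-0.1,0,0,0,-1],[11.6,0,-0.1,0,0,0,-1]]'
python3 -m creep '[[0.5,0,0,0,0,0,-0.5],[0.9,0,0,0,0,0,0],[1.2,0,0,0,0,0,1],[1.2,0,0,0,0,0,1],[1.2,0,0,0,0,0,1]]' 25
python3 -m creep '[[0,0,0,0,0,0,1],[0,0,0,0,0,0,1],[0,0,0,0,0,0,1],[0,0,0,0,0,0,1]]' 45
python3 -c "
from h import *
plan(.5457,.153,.0525); s=r.state(); R=rot(s['eef_rot']); print('F tool',R.T@s['wrist_force'],R.T@s['wrist_torque'])"
python3 -m creep '[[0,0,0,-0.12,0,0,1],[0.02,0,0,-0.24,0,0,1],[0.04,0,0,-0.36,0,0,1],[0.05,0,0,-0.48,0,0,1],[0.07,0,0,-0.6,0,0,1]]'
python3 -c "
from h import *
plan(.5457,.153,.0525); s=r.state(); R=rot(s['eef_rot']); print('F tool',R.T@s['wrist_force'],R.T@s['wrist_torque'])"
```

```text
time: 41.45
tool_pos: [0.5445, 0.1523, 0.0628]
eef_rot: [-0.304, -0.637, -0.304, 0.64]
wrist_force: [-0.4, -0.1, 0.3]
opening: 0.087
time: 41.87
tool_pos: [0.5464, 0.1529, 0.0538]
eef_rot: [0.303, 0.639, 0.303, -0.638]
wrist_force: [0.2, -0.3, 1.0]
opening: 0.0616
time: 42.2
tool_pos: [0.5462, 0.1529, 0.0534]
eef_rot: [0.303, 0.639, 0.303, -0.639]
wrist_force: [-0.2, 1.3, 1.8]
opening: 0.043
t 42.2 pos [0.5462 0.1529 0.0534] open 0.043 F [-0.2  1.3  1.8]
shift cm [ 0.09 -0.04  0.02] len 0.1 yaw -2.255 rx 0.0 tilt rv [ 0.    -0.001 -0.   ] q7 -2.064
F tool [-1.75854345 -1.02262187 -0.88039787] [ 0.01238074 -0.0509844  -0.23370129]
time: 42.62
tool_pos: [0.5464, 0.1533, 0.0528]
eef_rot: [0.48, 0.52, 0.48, -0.519]
wrist_force: [1.0, 1.6, 1.2]
opening: 0.0433
t 42.62 pos [0.5464 0.1533 0.0528] open 0.0433 F [1.  1.6 1.2]
shift cm [ 0.03 -0.06  0.04] len 0.08 yaw -1.649 rx 0.0 tilt rv [ 0.    -0.001 -0.001] q7 -1.558
F tool [-1.170677    0.85289965 -1.69309704] [ 0.12673381  0.42335365 -0.09746303]
```

```bash
python3 -m creep '[[0,0,0,-0.12,0,0,1],[0.02,0,0,-0.24,0,0,1],[0.04,0,0,-0.36,0,0,1],[0.05,0,0,-0.48,0,0,1],[0.07,0,0,-0.6,0,0,1]]'
python3 -m creep '[[0,0,0,-0.12,0,0,1],[0.02,0,0,-0.24,0,0,1],[0.04,0,0,-0.36,0,0,1],[0.05,0,0,-0.48,0,0,1],[0.07,0,0,-0.6,0,0,1]]'
python3 -c "
from h import *
s=r.state(); R=rot(s['eef_rot']); print('F tool',R.T@s['wrist_force'],R.T@s['wrist_torque'])"
python3 -m creep '[[0,0,0,-0.12,0,0,1],[0.02,0,0,-0.24,0,0,1],[0.04,0,0,-0.36,0,0,1],[0.05,0,0,-0.48,0,0,1],[0.07,0,0,-0.6,0,0,1]]'
python3 -m creep '[[0,0,0,-0.12,0,0,1],[0.02,0,0,-0.24,0,0,1],[0.04,0,0,-0.36,0,0,1],[0.05,0,0,-0.48,0,0,1],[0.07,0,0,-0.6,0,0,1]]'
python3 -c "
from h import *
s=r.state(); R=rot(s['eef_rot']); print('F tool',R.T@s['wrist_force'],R.T@s['wrist_torque'])"
python3 -m creep '[[0,0,0,-0.12,0,0,1],[0.02,0,0,-0.24,0,0,1],[0.04,0,0,-0.36,0,0,1],[0.05,0,0,-0.48,0,0,1],[0.07,0,0,-0.6,0,0,1]]'
python3 -c "
from h import *
plan(.5457,.153,.0525);s=r.state(); R=rot(s['eef_rot']); print('F tool',R.T@s['wrist_force'],R.T@s['wrist_torque'])"
```

```text
time: 43.03
tool_pos: [0.5463, 0.1538, 0.052]
eef_rot: [0.612, 0.355, 0.612, -0.354]
wrist_force: [-0.1, 3.2, 2.1]
opening: 0.0429
time: 43.45
tool_pos: [0.546, 0.1541, 0.0513]
eef_rot: [0.689, 0.158, 0.689, -0.157]
wrist_force: [-2.6, 4.4, 3.9]
opening: 0.0432
F tool [-3.84739279  2.83039207 -4.24802197] [0.18655704 0.77111578 0.58001875]
time: 43.87
tool_pos: [0.5455, 0.1542, 0.0506]
eef_rot: [0.705, -0.053, 0.705, 0.054]
wrist_force: [-3.7, 4.7, 4.6]
opening: 0.0432
time: 44.28
tool_pos: [0.5452, 0.154, 0.0499]
eef_rot: [0.658, -0.259, 0.658, 0.26]
wrist_force: [-6.2, 3.2, 8.6]
opening: 0.0433
F tool [-8.56642143  6.57948542 -2.31275845] [0.07065247 0.41529455 1.38077699]
time: 44.7
tool_pos: [0.5449, 0.1537, 0.0493]
eef_rot: [0.552, -0.441, 0.552, 0.443]
wrist_force: [-7.3, 1.6, 9.8]
opening: 0.0431
t 44.7 pos [0.5449 0.1537 0.0493] open 0.0431 F [-7.3  1.6  9.8]
shift cm [-0.32 -0.09 -0.05] len 0.34 yaw 1.351 rx 0.0 tilt rv [ 0.     0.001 -0.002] q7 1.135
F tool [-9.77016815e+00  7.51463450e+00 -3.92981946e-03] [ 0.1167978  -0.14535791  1.6513463 ]
```

```bash
python3 -m creep '[[-0.02,0,-0.03,-0.1,0,0,1],[-0.02,-0.05,-0.03,-0.2,0,0,1],[-0.01,-0.05,-0.03,-0.3,0,0,1],[0,-0.05,-0.03,-0.3,0,0,1]]' 50
python3 -c "
from h import *
plan(.5457,.153,.0525);s=r.state(); R=rot(s['eef_rot']); print('F tool',R.T@s['wrist_force'],R.T@s['wrist_torque'])"
python3 -m creep '[[0,0,0,-0.08,0,0,1],[0.01,0,0,-0.15,0,0,1],[0.01,0,0,-0.15,0,0,1]]'
python3 -c "
from h import *
plan(.5457,.153,.0525);s=r.state(); R=rot(s['eef_rot']); print('F tool',R.T@s['wrist_force'],R.T@s['wrist_torque'])"
```

```text
time: 45.03
tool_pos: [0.5449, 0.1534, 0.0491]
eef_rot: [0.479, -0.519, 0.48, 0.521]
wrist_force: [-8.4, 3.4, 9.2]
opening: 0.0433
t 45.03 pos [0.5449 0.1534 0.0491] open 0.0433 F [-8.4  3.4  9.2]
shift cm [-0.34 -0.08 -0.05] len 0.35 yaw 1.652 rx 0.0 tilt rv [-0.     0.001 -0.003] q7 1.418
F tool [-9.14474954  8.10877293  4.08801424] [-0.15801229 -0.92639607  1.68651474]
time: 45.28
tool_pos: [0.5449, 0.1533, 0.0489]
eef_rot: [0.439, -0.553, 0.44, 0.555]
wrist_force: [-7.1, 3.0, 7.2]
opening: 0.0432
t 45.28 pos [0.5449 0.1533 0.0489] open 0.0432 F [-7.1  3.   7.2]
shift cm [-0.36 -0.07 -0.05] len 0.37 yaw 1.8 rx 0.0 tilt rv [-0.     0.002 -0.002] q7 1.557
F tool [-7.20329465  6.28856306  4.53852835] [-0.12290107 -1.05460417  1.42208823]
```

```bash
python3 -m creep '[[0,0,0,-0.06,0,0,1],[0.0,0,0,-0.1,0,0,1],[0,0,0,-0.1,0,0,1]]'
python3 -c "
from h import *
s=r.state(); R=rot(s['eef_rot']); print('F tool',R.T@s['wrist_force'],R.T@s['wrist_torque'])"
python3 -m creep '[[0,0,0,-0.06,0,0,1],[0.0,0,0,-0.1,0,0,1],[0,0,0,-0.1,0,0,1]]'
python3 -c "
from h import *
plan(.5457,.153,.0525);s=r.state(); R=rot(s['eef_rot']); print('F tool',R.T@s['wrist_force'],R.T@s['wrist_torque'])"
```

```text
time: 45.53
tool_pos: [0.5449, 0.1532, 0.0489]
eef_rot: [0.412, -0.574, 0.412, 0.576]
wrist_force: [-6.4, 2.5, 7.6]
opening: 0.0428
F tool [-7.62532989  5.29937437  4.46882333] [-0.07807377 -1.13982143  1.32105302]
time: 45.78
tool_pos: [0.5449, 0.1532, 0.0488]
eef_rot: [0.382, -0.594, 0.383, 0.596]
wrist_force: [-6.2, 2.1, 5.9]
opening: 0.0432
t 45.78 pos [0.5449 0.1532 0.0488] open 0.0432 F [-6.2  2.1  5.9]
shift cm [-0.37 -0.06 -0.05] len 0.38 yaw 1.998 rx 0.0 tilt rv [-0.     0.002 -0.002] q7 1.743
F tool [-5.84026703  4.81327024  4.53983954] [-0.06885462 -1.18240136  1.08124933]
```

```bash
python3 -m creep '[[0,0,0,0,0,0,0.5],[0,0,0,0,0,0,0],[0,0,0,0,0,0,-0.5],[0,0,0,0,0,0,-1],[0,0,0,0,0,0,-1]]'
python3 -m creep '[[0,0,0,0,0,0,-1],[-2,0,0,0,0,0,-1],[-5,0,0,0,0,0,-1],[-8,0,0,0,0,0,-1],[-11,0,0,0,0,0,-1]]'
python3 -m creep '[[0,-1.5,0,0,0,0,-1],[0,-4,0,0,0,0,-1],[0,-6,0,0,0,0,-1],[0,-6,0,0,0,0,-1]]'
python3 - <<'E'
from h import *
plan(.5457,.153,.0525)
c=eyes.camera("wrist"); save(c,"w8.png")
print([ (round(d["conf"],2),d["uv"]) for d in eyes.mark_of("nut_grip","wrist")],proj(c,[.5457,.153,.07]))
a=[cv2.resize(cv2.imread("pics/"+f)[y-45:y+45,x-45:x+45],(390,390),interpolation=cv2.INTER_CUBIC) for f,x,y in [("w1.png",308,220),("w7.png",316,143)]]
u,v=proj(c,[.5457,.153,.07]).astype(int); v=min(max(v,45),434)
a.append(cv2.resize(c["pixels"][v-45:v+45,u-45:u+45,::-1],(390,390),interpolation=cv2.INTER_CUBIC)); print(u,v)
cv2.imwrite("pics/nuts.png",cv2.resize(np.hstack(a),(798,266)))
E
```

```text
time: 46.2
tool_pos: [0.5464, 0.152, 0.0487]
eef_rot: [-0.384, 0.594, -0.384, -0.594]
wrist_force: [0.1, 0.1, 0.3]
opening: 0.0555
time: 46.62
tool_pos: [0.5461, 0.1519, 0.1598]
eef_rot: [0.384, -0.594, 0.384, 0.594]
wrist_force: [-0.3, 0.2, 0.1]
opening: 0.0846
time: 46.95
tool_pos: [0.6034, 0.1786, 0.1585]
eef_rot: [-0.384, 0.595, -0.383, -0.594]
wrist_force: [-1.1, 0.4, -0.6]
opening: 0.0868
t 46.95 pos [0.6034 0.1786 0.1585] open 0.0868 F [-1.1  0.4 -0.6]
shift cm [10.59  6.32  0.05] len 12.34 yaw 1.995 rx 0.0 tilt rv [-0.    -0.     0.001] q7 1.723
[(0.89, [321.2, 143.7])] [318.6923533  144.20964326]
318 144
```

View pics/nuts.png

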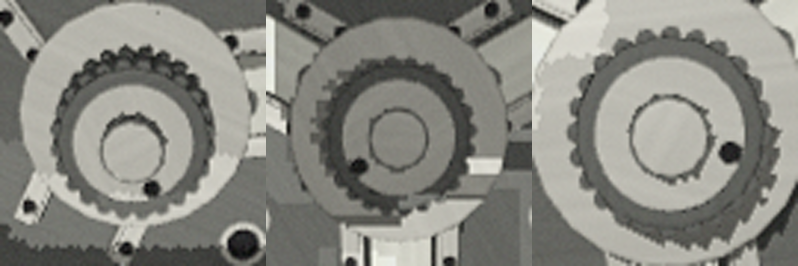

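View pics/w8.png

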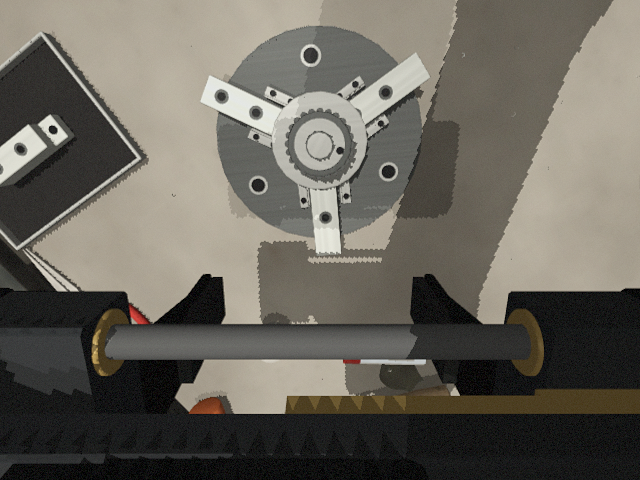

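Run:
```python
from h import *
s=r.state(); c=eyes.camera("wrist"); T=rot(s["eef_rot"]); p=np.array(s["tool_pos"])
Rc=c["R"]@T; tc=c["R"]@p+c["t"]   # cam from tool
def cam(pos,yaw):
    Tw=np.array([[0,-np.sin(yaw),np.cos(yaw)],[0,np.cos(yaw),np.sin(yaw)],[-1,0,0]]); d=dict(c); d["R"]=Rc@Tw.T; d["t"]=tc-d["R"]@np.array(pos); return d
for n,pos,yaw,o,m,k,z in [("w1",(.539,.1579,.2017),2.538,(263,175),(151,188),(132,150),.072),("w7",(.5466,.0948,.2425),-.004,(271,98),(93,166),(132,138),.076),("w8",p,1.995,(273,99),(198,152),(138,137),.072)]:
    d=cam(pos,yaw); f=lambda q,z:ray(d,(o[0]+q[0]*90/266-.5+.17,o[1]+q[1]*90/266-.33),z)[:2]
    M=f(m,z); S=f(k,z+.008); e=M-S; e2=M-[.5457,.153]; print(n,"mark",np.round(M,4),"stud",np.round(S,4),"angles",np.round(np.degrees(np.arctan2(e[1],e[0])),1),np.round(np.degrees(np.arctan2(e2[1],e2[0])),1),"r",np.hypot(*e),np.hypot(*e2))
```

```text
w1 mark [0.5488 0.1665] stud [0.5455 0.1532] angles 76.1 77.1 r 0.013751925662800873 0.013896729511262015
w7 mark [0.5336 0.1453] stud [0.5448 0.1536] angles -143.6 -147.7 r 0.01393972541663448 0.014360966843146888
w8 mark [0.541  0.1648] stud [0.543  0.1514] angles 98.6 111.8 r 0.01346627125233918 0.01267354894831389
```

Run:
```python
from h import *
for n in("top","scene"):
    c=eyes.camera(n)
    for k,z in [("collet_1",0),("finished_1",.015)]:
        for d in eyes.mark_of(k,n): print(n,k,round(d["conf"],2),np.round(ray(c,d["uv"],z),4))
c=eyes.camera("wrist")
for d in eyes.outline_of("blank_1","wrist"):
    xy=ray(c,d["uv"],.026)[:2]; e=xy-[.5457,.153]
    if np.hypot(*e)>.09: continue
    a=np.arctan2(e[1],e[0]); p,f=fitbox([(c,d["region"].astype(np.float32))],(*(np.array([.5457,.153])+.065*np.array([np.cos(a),np.sin(a)])),a),.05,.02,.016,.036)
    q=p[:2]-[.5457,.153]; print(p,f,"outer r mm",round((np.hypot(*q)+.025)*1000,1))
st()
```

```text
top finished_1 0.66 [ 0.6508 -0.0454  0.015 ]
scene collet_1 0.6 [0.7199 0.1812 0.    ]
scene collet_1 0.56 [0.7535 0.1132 0.    ]
scene finished_1 0.97 [ 0.6422 -0.0537  0.015 ]
[ 0.5461  0.0913 -1.5739] 0.939 outer r mm 86.7
[0.6007 0.1842 0.5203] 0.963 outer r mm 88.2
[0.4918 0.1842 2.6148] 0.929 outer r mm 87.3
t 47.5 pos [0.6009 0.1769 0.1589] open 0.0867 F [-0.   0.3 -0.7]
```

All blanks are home and clamped, the collets are where they were, and the gripper is clear.

```bash
python3 -c "
from h import *
print(r.finish_job())"
```

```text
the job is handed in; nothing more can be done
None
```

The jaw changeover is done and handed in after about 47.5 s of robot time.

**What I did**
- Loosened the nut 3.88 rad clockwise.
- Slid out the only finished jaw that was there, in the slot at about 150°, with almost no force. I laid it in the tray.
- Slid all three blanks in against the hub, one of which had been knocked about 4 cm aside during the run. Each was pushed home until the hub stopped it, with about 8–14 N.
- Turned the nut 4.25 rad anticlockwise.

**Last checks**
- **Nut:** the mark on its top shows about 3.88 rad of loosening. The last picture gave 4.26–4.49 rad of tightening, depending on the centre taken, so no slip shows. It ends about 0.37 rad tighter than it started, which puts it between about -1.2 rad and the -1.4 rad stop. I did not feel the stop and had no direct reading of the nut angle or the clamp gap.
- **Blanks:** after tightening, the outer ends measure 86.7, 88.2 and 87.3 mm from the axis; 88 mm is nominal and the camera is good to about 2 mm.
- **Finished jaw:** it lies in the tray, within about 8 mm of its centre.
- **Collets:** they are where they were, within measuring error. The last top-camera check did not find them, so this rests on the scene camera alone.

**What went wrong**
- On the first descent beside the finished jaw, the open fingers overshot onto the fixture base and the wrist read about 110 N. The limit is 120 N, and that reading was taken at the end of the move, so a higher brief peak can't be ruled out. I made all later descents slowly.

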